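Open the grit pot by its squeeze-and-turn cap

TASK

Open the grit pot: squeeze the two tabs at the sides of its cap together and, keeping them squeezed, turn the cap anticlockwise (seen from above) until you feel it come up against its stop; then lift it straight off and set it down gently, right way up, inside the steel tray. The tabs are thin plastic and the stop is light, so squeeze, turn and pull no harder than needed and never force anything. Leave the other things on the bench alone.

Things in the scene. Friction and masses are not known exactly. Their poses are not given: they have to be found in the camera images.
- pot: Grey metal grit pot bolted to the bench: drum 110 mm across (foot flange 124 mm), flat shoulder 80 mm above the bench, neck 36 mm across rising from it to 108 mm, hidden under the cap. Hidden ledges on the neck hold the cap down, and hidden stops end its turn. Origin: centre of its underside on the bench; z up, x and y fixed to the pot.
- pot_rim (a point): Point on the pot's axis at the top of its guard rim, 90 mm above the bench. The rim (inner radius 30, outer 34 mm) stands on the shoulder around the cap and has two notches, at the pot's +y and -y sides, in which the teeth of the cap's tabs sit while locked.
- pot_mouth (a point): Centre of the neck's mouth, under the cap, 108 mm above the bench. Ledges and stops sit differently on every pot: the free turn from locked to stop is 30 to 67 degrees; the cap comes off only within 5 degrees of the stop, else it is held after 2 to 3 mm of lift. The stop gives about 0.1 Nm per degree. Over 20 N between cap and pot in all (0.4 Nm at the stop) breaks them.
- cap: Grey plastic bayonet cap, 130 to 200 g with tabs: round skirt 55 mm across, closed top 32 mm above its lower edge, two upright side tabs at its +y and -y sides. Origin: centre of the skirt's lower edge, 82 mm above the bench when seated; z up through the top. Locked, its axes lie along the pot's. 1.5 to 2 mm of sideways play on the neck; clear of the neck once lifted 30 mm.
- tab_a: Tab on the cap's +y side: upright plate 22 mm wide (along x), 3.5 mm thick, 11 to 62 mm above the cap's lower edge, so 30 mm stands free above the cap's top. 62 mm over both tabs when free; each slides 5 mm inwards on a spring (moves at 4 N, fully in at 10 N, unlocks after 3 mm; cracks above 30 N). Origin: the cap's origin when the tab is free; it moves with the tab.
- tab_b: The same tab, mirrored, on the cap's -y side. A pinch from above takes both tabs at once.
- tray: Shallow square steel tray fixed on the bench, 180 x 180 mm, 18 mm high, wall and floor 3 mm. Origin: centre of its underside; x and y along its sides.
- wrench: Bystander: loose steel wrench, 150 mm long, lying flat on the bench. Leave alone.
- jar: Bystander: loose small glass jar with steel lid, 52 mm across, 65 mm high. Leave alone.
- foot_a: Bystander: loose black rubber foot, 28 mm across, 14 mm high. Leave alone.
- foot_b: Bystander: a second rubber foot of the same size. Leave alone.
Mind the look-alikes: they are no part of the job. What is shaped like the cap but orange, purple or red is not meant.

How it is judged:
On the way, in this order (a step that is already met when the one before it is completed fails the run):
1. the cap has been turned out of its lock, by 23 degrees or more, while still seated on the neck (angle between the x axis of cap and the x axis of pot, either way round above 0.4 rad and z of cap in the frame of pot below 0.088 m and horizontal distance between cap and pot below 0.006 m), for 0.1 s.
2. the cap is lifted clear of the neck (z of cap in the frame of pot above 0.115 m), for 0.1 s.
At the end, for the whole second after the job is handed in: The cap stands right way up (within 0.08 rad) on the floor of the tray, wholly inside its walls (its centre within 62 mm of the tray's centre along both sides, its lower edge within 4 mm of the tray's floor), at rest (x of cap in the frame of tray between -0.062 and 0.062 m and y of cap in the frame of tray between -0.062 and 0.062 m and z of cap in the frame of tray below 0.007 m and angle between cap's own z axis and vertical below 0.08 rad and linear speed of cap below 0.01 m/s); the robot touches nothing.
It fails at once if the cap is forced against the pot with more than 20 N (contact force between cap and pot above 20 N).
It fails at once if a tab is squeezed with more than 30 N (contact force between the fingers and tab_a above 30 N or contact force between the fingers and tab_b above 30 N).
It fails at once if the cap is slammed into the tray with more than 60 N (contact force between cap and tray above 60 N).
It fails at once if the cap is dropped or thrown: it falls free faster than 0.5 m/s (a drop of more than about 13 mm) (contact force between the fingers and cap below 0.05 N and linear speed of cap above 0.5 m/s).
It fails at once if a bystander is moved more than 15 mm (distance of any of wrench, jar, foot_a, foot_b from where it was at the start of the episode above 0.015 m).
It also fails if it takes over 72 s, if anything falls off the work surface, if the arm or the gripper's body presses on something with over 40 N, if the wrist force passes 120 N, or if a joint passes its speed limit or range.

ROBOT

A 7-joint arm with a two-finger parallel gripper is mounted at the origin on the work surface. World frame = base frame: x ahead of the robot, y to its left, z up, the work surface at z = 0. Lengths are in m, angles in rad, forces in N, time in s.
With the tool pointing down it reaches from about 0.4 to 0.9 m from the base axis. Payload 5.5 kg.
Tool frame: the origin (TCP) lies between the finger pads; the fingertips stand r.tip_reach ahead of it and the grasp point (between the pads) lies 6 mm ahead of it (r.tip_reach is the distance from the TCP to the fingertips, in m); z points along the fingers, x is the direction in which the jaws open and shut, and the axes are right-handed (so a half turn about z gives the same grasp; the last joint's range is limited). The gripper opens to 92 mm and grips with 3 to 60 N. Pads are 19 mm wide; open, the fingers measure 130 mm over their backs; the gripper's body (75 mm by 190 mm) begins 47 mm behind the grasp point.
Start: joints at [-0.881, 0.501, -0.427, 1.55, 0.221, 1.138, -0.21], TCP at [0.269, 0.592, 0.224] pointing down, gripper open.
Joint ranges: [-2.88, 2.88], [-0.31, 2.03], [-1.54, 1.56], [0.2, 2.42], [-1.41, 4.55], [0.19, 2.02], [-2.57, 2.57]. Speed limits (rad/s): [2.57, 2.57, 3.14, 3.14, 3.14, 3.14, 3.14].

INTERFACE

Orientations are given as a unit quaternion [x, y, z, w].
In Python, from cell import r gives the robot as it stands.
- The arm moves only by the tool apply_moves, never from a script. Its argument "motion" is a list of rows, each an object of numbers: "dx", "dy", "dz": the shift along the tool's x, y, z in mm; "wx", "wy", "wz": the turn, a rotation vector about the tool's x, y, z in rad; "fingers": the opening, from -1 (shut) to 1 (fully open). A call has 1 to 10 rows; each row is the pose to reach, as a shift and turn from the pose commanded when the call began, along the tool's axes at that moment; what a row does not reach only later rows make up. A row lasts 1/8 s, in which the tool goes at most 62.5 mm and 10.7 degrees, less where a joint would pass 70% of its speed; a pose out of reach is approached as far as the arm can. A call with a gripper value outside its range is refused whole. The fingers move at their own pace and stop on an object; "newtons" is the grip in N (left out, the last holds). Time passes only in rows, so rows that repeat a pose let the fingers close. It gives the time, the measured TCP pose, the force and the opening at its end, in the units of the state.
- r.get_obs(): the state, without advancing time (a new reading comes with each control period).
- r.capture(name): name is "scene" or "top"; returns (picture, depth): 400x640x3 uint8, red, green, blue; 400x640 float32, m along the optical axis (not along the pixel's ray), 0 where there is no reading.
- r.camera_model(name): a dict with "fx", "fy", "cx", "cy" (pixels), "xyz" and "attitude" of the camera in the world. Camera axes: x right, y up, looking along -z (the intrinsics and any distortion apply to the point x, -y, -z); pixel columns grow to the right and rows downward; lengths in m; the calibration is good to about 2 mm. A picture is of the moment at which its call begins. camera_model takes no time and is no camera call.
- r.job_done(): hands the job in, once; it reports no verdict.
The state is a dict: "time_s": time; "qpos": joint angles; "dq": joint speeds; "joint_efforts": joint torques, N m; "tool_pos": TCP position; "eef_rot": TCP orientation; "ft_force": force on the tool from outside, world axes, zero at the start; "torque": the same for the moment, N m; "gripper_width": opening from 0.0 (shut) to 1.0 (fully open).
Only numpy, scipy, OpenCV 4.12 (cv2) and the standard library are available. Lean on these libraries where they do the work, as an engineer would, in place of code of your own. Each camera call takes 0.05 s, during which the arm holds its last target.

## Working session

There is one attempt and no reset: what is moved stays moved. The work goes in short steps, Python scripts to look and compute and a tool call to move; the robot and the scene stay as the last step left them, time stands still between calls to the robot, and variables do not carry over. Pictures are saved under pics/ and viewed, and the job is handed in when it is done.

Besides the shell and the picture viewer there is one more tool, called after "Request:" as a command line: name --argument value ..., lists and objects as JSON in quotes. apply_moves: Moves the arm, as the interface text tells. Its arguments: {"type":"object","properties":{"motion":{"type":"array","items":{"type":"object","properties":{"dx":{"type":"number"},"dy":{"type":"number"},"dz":{"type":"number"},"wx":{"type":"number"},"wy":{"type":"number"},"wz":{"type":"number"},"fingers":{"type":"number"}}}},"newtons":{"type":"number"}},"required":["motion"]}

```bash
mkdir -p pics; ls; python3 - <<'E'
from cell import r
import cv2,numpy as np
print(r.get_obs()); print(r.tip_reach)
for n in("scene","top"):
    print(r.camera_model(n))
    p,d=r.capture(n); cv2.imwrite(f"pics/{n}0.png",p[:,:,::-1]); np.save(f"{n}0.npy",d)
E
```

```text
pics
{'time_s': 0.0, 'qpos': array([-0.88080855,  0.50185033, -0.42675657,  1.55144545,  0.22082063,
        1.13826406, -0.2102729 ]), 'dq': array([-0.00050684, -0.00019419,  0.00112056,  0.00139425,  0.00235391,
        0.00028354, -0.0014218 ]), 'joint_efforts': array([ 8.05087922e-06, -5.66592622e+01, -5.81559688e+00, -2.79103106e+01,
       -6.84776763e-02,  3.10807396e-02,  1.98959997e-04]), 'tool_pos': array([0.26884362, 0.59103624, 0.22277562]), 'eef_rot': array([ 8.40801272e-01,  5.41343060e-01, -8.14085704e-04,  5.00087628e-04]), 'ft_force': array([-0.66448934,  0.16527624, -0.68390068]), 'torque': array([ 0.06302717,  0.00819257, -0.01586843]), 'gripper_width': 0.9968902185104168}
0.025
{'fx': 440.7121296415848, 'fy': 440.7121296415848, 'cx': 325.74216773308547, 'cy': 195.68688367660116, 'xyz': array([1.02196583, 0.20654964, 0.74426983]), 'attitude': array([0.16272   , 0.29005896, 0.82447865, 0.457846  ])}
{'fx': 492.4269426872313, 'fy': 492.4269426872313, 'cx': 316.36149486061475, 'cy': 198.82031875463784, 'xyz': array([ 0.50435886, -0.05505262,  1.05955258]), 'attitude': array([-0.03567559,  0.03261159,  0.71344415, -0.69904305])}
```

View pics/scene0.png

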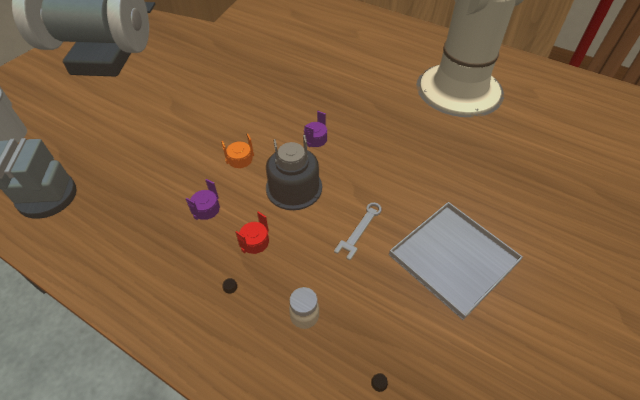

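View pics/top0.png

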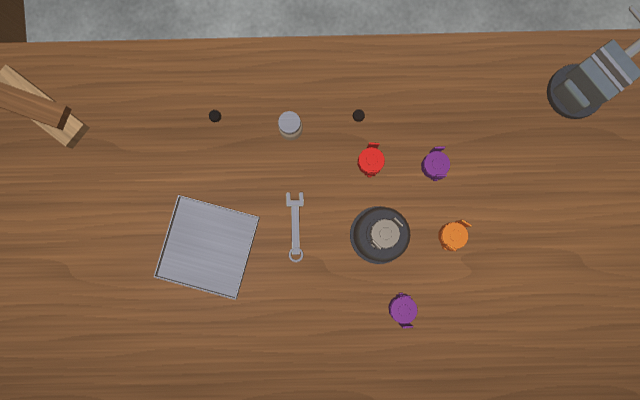

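The candidates in the top picture are the orange cap (454,236), purple caps (436,165) and (403,309), and a red cap (371,160). The grey cap sits on the pot at (385,234). Only the grey one fits, being the grey cap seated on the grey pot. The tray is at (207,247). I'll enlarge to confirm.

```bash
cat > h.py <<'E'
import numpy as np,cv2
from scipy.spatial.transform import Rotation as R
def cloud(cm,d):
    v,u=np.mgrid[:d.shape[0],:d.shape[1]]
    P=np.stack([(u-cm['cx'])/cm['fx']*d,-(v-cm['cy'])/cm['fy']*d,-d],-1)
    return P@R.from_quat(cm['attitude']).as_matrix().T+cm['xyz']
def proj(cm,X):
    p=(np.atleast_2d(X)-cm['xyz'])@R.from_quat(cm['attitude']).as_matrix()
    return np.stack([cm['cx']+cm['fx']*p[:,0]/-p[:,2],cm['cy']-cm['fy']*p[:,1]/-p[:,2]],-1)
E
python3 - <<'E'
from cell import r
from h import *
t=r.camera_model("top");s=r.camera_model("scene")
print({k:v for k,v in t.items() if k not in('fx','fy','cx','cy','xyz','attitude')})
T=cloud(t,np.load("top0.npy"));S=cloud(s,np.load("scene0.npy"))
for u,v in[(385,234),(360,234),(207,247),(207,150),(289,122),(575,90)]: print(u,v,T[v,u].round(4))
print(S[153,291],S[250,460])
print(proj(t,[[0.269,.591,.223],[0,0,0]]))
from cell import r
p=cv2.imread("pics/top0.png")[190:280,335:425]; q=cv2.imread("pics/scene0.png")[125:215,245:335]
cv2.imwrite("pics/crop0.png",np.hstack([cv2.resize(p,(400,400),interpolation=2),cv2.resize(q,(400,400),interpolation=2)]))
for n,C in(("T",T),("S",S)):
    m=(np.abs(C[...,0]-T[234,385,0])<.09)&(np.abs(C[...,1]-T[234,385,1])<.09)
    z=C[...,2]
    for lo,hi in((.07,.086),(.086,.1),(.108,.12),(.12,.15)):
        k=m&(z>lo)&(z<hi); print(n,lo,k.sum(), C[k].mean(0).round(4) if k.any() else '', np.median(z[k]) if k.any() else '')
E
```

```text
{}
385 234 [ 0.5256 -0.1814  0.1177]
360 234 [ 0.5275 -0.137   0.0787]
207 247 [0.5081 0.1839 0.005 ]
207 150 [ 0.7194  0.1855 -0.001 ]
289 122 [0.7617 0.0016 0.0621]
575 90 [ 0.812  -0.5845  0.0769]
[ 0.53335228 -0.17658123  0.11342569] [0.49060692 0.18947339 0.00328371]
[[-69.73188193 397.79505132]
 [297.1466748  495.01864601]]
T 0.07 1396 [ 0.5265 -0.179   0.0784] 0.07897246194033347
T 0.086 196 [ 0.5273 -0.1774  0.0902] 0.0899324862146274
T 0.108 647 [ 0.5283 -0.1828  0.1141] 0.1140749543857138
T 0.12 85 [ 0.5277 -0.1821  0.1382] 0.1418911961881063
S 0.07 909 [ 0.5472 -0.1671  0.0772] 0.0777890978475465
S 0.086 238 [ 0.5451 -0.1678  0.0914] 0.09000375698526947
S 0.108 473 [ 0.5308 -0.1789  0.1129] 0.1127985330657324
S 0.12 75 [ 0.5301 -0.1767  0.1356] 0.13861785477783772
```

View pics/crop0.png

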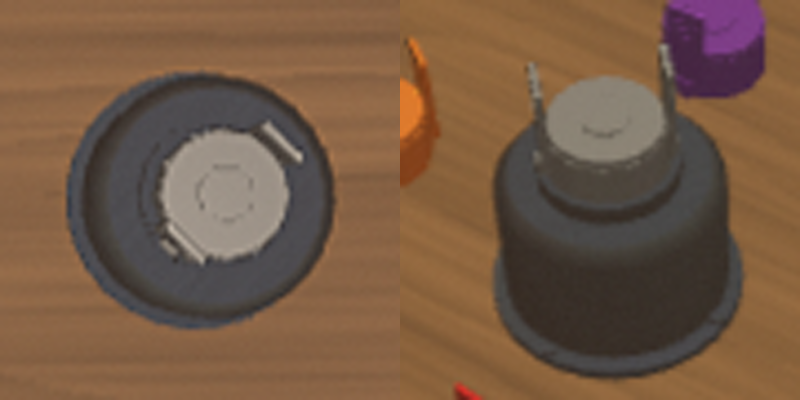

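The crop confirms it: the grey cap is on the grey pot, with tabs upper right and lower left in the top view. Next I'll fit the cap centre and tab direction, and the tray.

```bash
python3 - <<'E'
from cell import r
from h import *
t=r.camera_model("top");s=r.camera_model("scene")
for n,cm in(("top",t),("scene",s)):
    C=cloud(cm,np.load(n+"0.npy")); z=C[...,2]
    m=(np.hypot(C[...,0]-.527,C[...,1]+.18)<.05)
    k=m&(z>.108)&(z<.119)
    (x,y),rad=cv2.minEnclosingCircle(C[k][:,:2].astype(np.float32)); print(n,"captop",x,y,rad,np.median(z[k]))
    k=m&(z>.122)&(z<.15)
    P=C[k]; lab=cv2.kmeans(P[:,:2].astype(np.float32),2,None,(3,50,1e-6),5,2)[1].ravel()
    for i in(0,1):
        Q=P[lab==i]; top=Q[Q[:,2]>.135]; c=top.mean(0)
        w,V=np.linalg.eigh(np.cov(top[:,:2].T)); print(' tab',len(Q),len(top),c.round(4),np.sqrt(w).round(4),np.degrees(np.arctan2(V[1,1],V[0,1])))
    # drum: rim flange
    k=m=(np.hypot(C[...,0]-.527,C[...,1]+.18)<.08)&(z>.074)&(z<.083)
    (x,y),rad=cv2.minEnclosingCircle(C[k][:,:2].astype(np.float32)); print(" shoulder",x,y,rad)
    k=m=(np.hypot(C[...,0]-.527,C[...,1]+.18)<.08)&(z>.086)&(z<.094)
    (x,y),rad=cv2.minEnclosingCircle(C[k][:,:2].astype(np.float32)); print(" rim",x,y,rad)
    # tray
    k=(np.hypot(C[...,0]-.508,C[...,1]-.184)<.16)&(z>.009)&(z<.03)
    print(" tray",cv2.minAreaRect(C[k][:,:2].astype(np.float32)),k.sum())
    # bench/tray floor z
    print(" z bench",np.median(z[(abs(C[...,0]-.62)<.03)&(abs(C[...,1]-.18)<.1)]))
p,d=cv2.imread("pics/top0.png"),0
cv2.imwrite("pics/crop1.png",cv2.resize(p[205:265,350:420],(700,600),interpolation=2))
E
```

```text
top captop 0.528012752532959 -0.18277965486049652 0.028295213356614113 0.11404746914851643
 tab 41 30 [ 0.5485 -0.2026  0.1421] [0.0012 0.0062] -135.65574455748708
 tab 42 32 [ 0.5073 -0.1613  0.1424] [0.0013 0.0062] 45.43294540788668
 shoulder 0.527655303478241 -0.18215212225914001 0.054303575307130814
 rim 0.5275738835334778 -0.18234197795391083 0.034446973353624344
 tray ((0.5101513862609863, 0.183298259973526), (0.18139854073524475, 0.1799744963645935), 73.5594482421875) 659
 z bench 0.00011787493808490535
scene captop 0.5312931537628174 -0.1794366091489792 0.03136492893099785 0.11277489206488889
 tab 33 22 [ 0.5516 -0.2001  0.141 ] [0.0012 0.0067] -137.22288087380696
 tab 40 24 [ 0.5106 -0.1585  0.1409] [0.0012 0.0069] 47.03358608310316
 shoulder 0.530520498752594 -0.18046340346336365 0.05368988960981369
 rim 0.5304755568504333 -0.17995281517505646 0.034591879695653915
 tray ((0.5113435983657837, 0.1844182014465332), (0.18068474531173706, 0.18255329132080078), 73.57098388671875) 1019
 z bench -0.0005028293551444518
```

View pics/crop1.png

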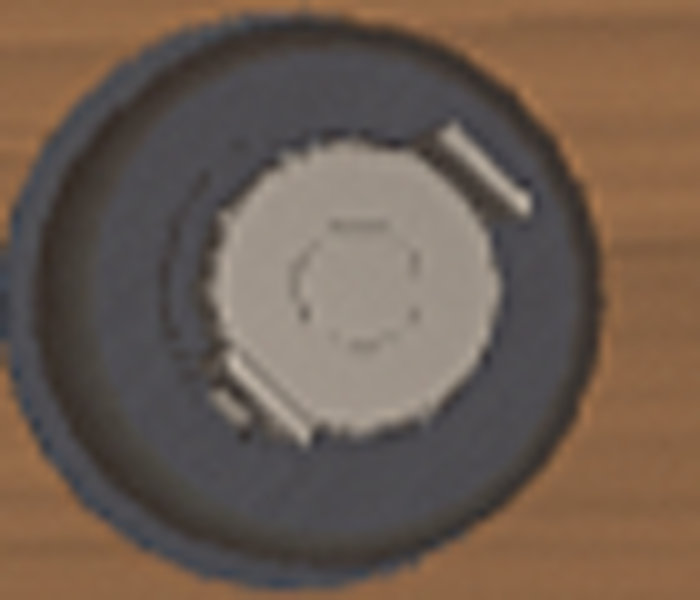

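Request:
apply_moves --motion '[{"dx":-15,"dy":30,"wz":0.08,"fingers":1},{"dx":-40,"dy":70,"wz":0.18},{"dx":-65,"dy":115,"wz":0.3},{"dx":-90,"dy":160,"wz":0.42},{"dx":-115,"dy":205,"wz":0.54},{"dx":-140,"dy":250,"wz":0.66},{"dx":-165,"dy":295,"wz":0.78},{"dx":-185,"dy":335,"wz":0.88},{"dx":-200,"dy":360,"wz":0.94},{"dx":-206,"dy":369,"wz":0.96}]'

```text
invalid input at $.motion[0]: expected keys dx, dy, dz, wx, wy, wz, fingers
```

```bash
cat >> h.py <<'E'
def plan(o,xyz,yaw=None):
    Rm=R.from_quat(o['eef_rot']); d=Rm.inv().apply(np.array(xyz)-o['tool_pos'])*1000
    x=Rm.as_matrix()[:,0]; y0=np.degrees(np.arctan2(x[1],x[0]))
    out=[d.round(1)]
    if yaw is not None:
        c,s=np.cos(np.radians(yaw)),np.sin(np.radians(yaw))
        T=R.from_matrix(np.array([[c,s,0],[s,-c,0],[0,0,-1]]))
        out.append((Rm.inv()*T).as_rotvec().round(4))
    print("t",round(o['time_s'],2),"pos",o['tool_pos'].round(4),"yaw",round(y0,2),"zax",Rm.as_matrix()[:,2].round(4),"q",o['qpos'].round(2),"F",o['ft_force'].round(2),"M",o['torque'].round(3),"w",round(o['gripper_width'],3))
    print("PLAN",*out)
E
python3 - <<'E'
from cell import r
from h import *
plan(r.get_obs(),(.5293,-.181,.2228),-45)
E
```

```text
t 0.1 pos [0.2689 0.5911 0.2229] yaw 65.55 zax [-7.0e-04 -1.6e-03 -1.0e+00] q [-0.88  0.5  -0.43  1.55  0.22  1.14 -0.21] F [-0.4   0.54 -1.37] M [-0.002  0.001  0.015] w 1.003
PLAN [-595.1  556.7    1.1] [1.7000e-03 1.2000e-03 1.9295e+00]
```

Request:
apply_moves --motion '[{"dx":-15,"dy":30,"dz":0,"wx":0,"wy":0,"wz":0.08,"fingers":1},{"dx":-40,"dy":70,"dz":0,"wx":0,"wy":0,"wz":0.18,"fingers":1},{"dx":-65,"dy":115,"dz":0,"wx":0,"wy":0,"wz":0.3,"fingers":1},{"dx":-90,"dy":160,"dz":0,"wx":0,"wy":0,"wz":0.42,"fingers":1},{"dx":-115,"dy":205,"dz":0,"wx":0,"wy":0,"wz":0.54,"fingers":1},{"dx":-140,"dy":250,"dz":0,"wx":0,"wy":0,"wz":0.66,"fingers":1},{"dx":-165,"dy":295,"dz":0,"wx":0,"wy":0,"wz":0.78,"fingers":1},{"dx":-185,"dy":335,"dz":0,"wx":0,"wy":0,"wz":0.88,"fingers":1},{"dx":-200,"dy":360,"dz":0,"wx":0,"wy":0,"wz":0.94,"fingers":1},{"dx":-206,"dy":369,"dz":0,"wx":0,"wy":0,"wz":0.96,"fingers":1}]'

```text
time_s: 1.35
tool_pos: [0.5203, 0.2499, 0.2234]
eef_rot: [0.996, 0.091, -0.0, 0.0]
ft_force: [-0.1, 0.2, 0.0]
gripper_width: 0.999
```

```bash
python3 - <<'E'
from cell import r
from h import *
plan(r.get_obs(),(.5293,-.181,.2228),-45)
E
```

```text
t 1.35 pos [0.5203 0.2499 0.2234] yaw 10.39 zax [-6.e-04 -5.e-04 -1.e+00] q [-0.4   0.34 -0.12  1.75  0.05  1.06 -0.35] F [-0.07  0.2   0.04] M [-0.047  0.041  0.008] w 0.999
PLAN [-68.9 425.5   0.9] [7.000e-04 4.000e-04 9.668e-01]
```

Request:
apply_moves --motion '[{"dx":-5,"dy":25,"dz":0,"wx":0,"wy":0,"wz":0.06,"fingers":1},{"dx":-12,"dy":75,"dz":0,"wx":0,"wy":0,"wz":0.17,"fingers":1},{"dx":-20,"dy":128,"dz":0,"wx":0,"wy":0,"wz":0.29,"fingers":1},{"dx":-29,"dy":180,"dz":0,"wx":0,"wy":0,"wz":0.41,"fingers":1},{"dx":-38,"dy":235,"dz":0,"wx":0,"wy":0,"wz":0.53,"fingers":1},{"dx":-47,"dy":290,"dz":0,"wx":0,"wy":0,"wz":0.65,"fingers":1},{"dx":-56,"dy":340,"dz":0,"wx":0,"wy":0,"wz":0.77,"fingers":1},{"dx":-63,"dy":385,"dz":0,"wx":0,"wy":0,"wz":0.88,"fingers":1},{"dx":-68,"dy":415,"dz":0,"wx":0,"wy":0,"wz":0.94,"fingers":1},{"dx":-69,"dy":425,"dz":0,"wx":0,"wy":0,"wz":0.967,"fingers":1}]'

```text
time_s: 2.6
tool_pos: [0.5291, -0.1801, 0.2238]
eef_rot: [0.924, -0.383, -0.0, -0.0]
ft_force: [0.2, 0.7, 1.1]
gripper_width: 0.996
```

```bash
python3 - <<'E'
from cell import r
from h import *
plan(r.get_obs(),(.5293,-.181,.2228),-45)
for n in("scene","top"):
    p,d=r.capture(n); cv2.imwrite(f"pics/{n}1.png",p[:,:,::-1]); np.save(f"{n}1.npy",d)
a=cv2.imread("pics/scene1.png")[60:220,210:370];b=cv2.imread("pics/top1.png")[155:315,305:465]
cv2.imwrite("pics/c2.png",np.hstack([cv2.resize(x,(400,400),interpolation=2) for x in(a,b)]))
E
```

```text
t 2.6 pos [ 0.5291 -0.1801  0.2238] yaw -45.02 zax [-3.e-04  2.e-04 -1.e+00] q [ 0.08  0.31  0.25  1.8  -0.09  1.04 -0.43] F [0.2  0.71 1.09] M [-0.065  0.17   0.012] w 0.996
PLAN [0.8 0.5 1. ] [ 0.0001  0.0004 -0.0003]
```

View pics/c2.png

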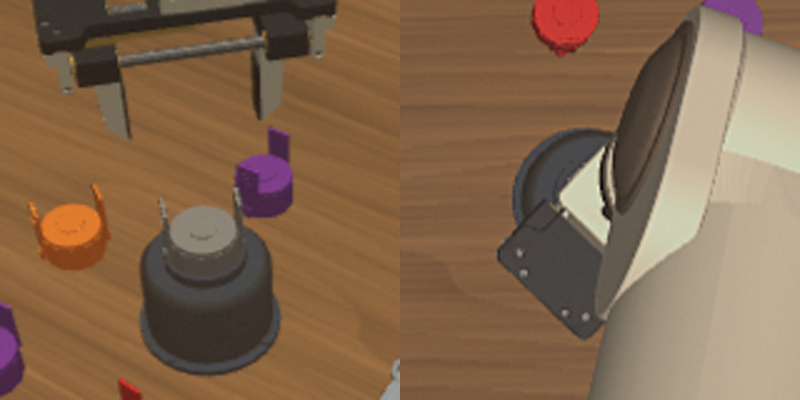

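```bash
python3 - <<'E'
from cell import r
from h import *
s=r.camera_model("scene");C=cloud(s,np.load("scene1.npy"))
o=r.get_obs();ax=np.array([1,-1])/2**.5;ay=np.array([-1,-1])/2**.5
z=C[...,2];rel=C[...,:2]-o['tool_pos'][:2];u=rel@ax;v=rel@ay
for lo in np.arange(.185,.23,.005):
    k=(abs(u)<.09)&(abs(v)<.06)&(z>lo)&(z<lo+.005)
    for sgn in(-1,1):
        q=k&(u*sgn>0)
        if q.sum()>3: print(round(lo,3),sgn,q.sum(),"u",np.percentile(u[q],[2,50,98]).round(4),"v",np.percentile(v[q],[2,50,98]).round(4))
E
```

```text
0.225 -1 9 u [-0.0498 -0.0451 -0.0441] v [-0.012  -0.0085  0.0038]
0.225 1 7 u [0.0492 0.0513 0.0559] v [-0.0118 -0.0102 -0.0091]
0.23 -1 19 u [-0.0548 -0.0466 -0.0438] v [-0.0125 -0.0108  0.0037]
0.23 1 15 u [0.0485 0.0527 0.0586] v [-0.0121 -0.0104 -0.0078]
```

```bash
python3 - <<'E'
from cell import r
from h import *
s=r.camera_model("scene");d=np.load("scene1.npy");C=cloud(s,d);o=r.get_obs()
ax=np.array([1,-1,0])/2**.5
for sg in(-1,1): print(proj(s,o['tool_pos']+[0,0,-.025]+sg*ax*.046))
print(np.round(C[96:118:2,256:264:2,2],3));print(d[96:118:2,256:264:2].round(3))
p=cv2.imread("pics/scene1.png")[70:130,225:345];cv2.imwrite("pics/c3.png",cv2.resize(p,(800,400),interpolation=0))
E
```

```text
[[312.87088576 115.25418323]]
[[263.79328705 122.73181106]]
[[ 0.27   0.268 -0.003 -0.002]
 [ 0.266  0.264 -0.002 -0.001]
 [ 0.261  0.26  -0.001 -0.002]
 [ 0.255  0.257  0.253 -0.   ]
 [ 0.252  0.252  0.249 -0.003]
 [ 0.249  0.247  0.245 -0.001]
 [ 0.244  0.243  0.24  -0.003]
 [ 0.239  0.24   0.237 -0.001]
 [ 0.235  0.234  0.234 -0.003]
 [-0.002  0.229  0.23  -0.005]
 [-0.002 -0.003 -0.    -0.004]]
[[0.744 0.748 1.172 1.171]
 [0.747 0.75  1.166 1.165]
 [0.751 0.753 1.159 1.16 ]
 [0.757 0.754 0.76  1.153]
 [0.759 0.759 0.763 1.153]
 [0.76  0.763 0.766 1.143]
 [0.764 0.766 0.77  1.142]
 [0.768 0.767 0.771 1.133]
 [0.772 0.773 0.772 1.132]
 [1.125 0.777 0.776 1.13 ]
 [1.12  1.123 1.118 1.124]]
```

View pics/c3.png

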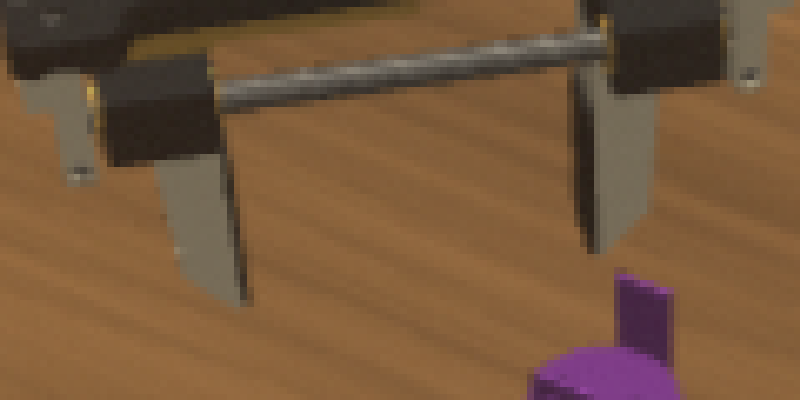

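```bash
python3 - <<'E'
from cell import r
from h import *
s=r.camera_model("scene");o=r.get_obs()
ax=np.array([1,-1,0])/2**.5; ay=np.array([-1,-1,0])/2**.5
for z in(.199,.21,.22,.23):
  for vv in(-.0095,.0095):
    print(z,vv,[proj(s,[*(o['tool_pos'][:2]),z]+sg*ax*.047+vv*ay)[0].round(1) for sg in(-1,1)])
C=cloud(s,np.load("scene1.npy"))
for px in[(261,114),(258,112),(253,110),(314,106),(320,102)]: print(px,C[px[1],px[0]].round(4))
E
```

```text
0.199 -0.0095 [array([314.5, 118.3]), array([264. , 126.1])]
0.199 0.0095 [array([312.3, 111.7]), array([262.5, 119.3])]
0.21 -0.0095 [array([314.4, 113.7]), array([263.3, 121.5])]
0.21 0.0095 [array([312.2, 107.1]), array([261.8, 114.7])]
0.22 -0.0095 [array([314.3, 109.5]), array([262.7, 117.2])]
0.22 0.0095 [array([312.1, 102.9]), array([261.2, 110.4])]
0.23 -0.0095 [array([314.2, 105.1]), array([262.1, 112.9])]
0.23 0.0095 [array([312. ,  98.5]), array([260.6, 106.1])]
(261, 114) [ 0.571  -0.2067  0.2278]
(258, 112) [ 0.5751 -0.2094  0.2341]
(253, 110) [ 0.5809 -0.2149  0.2403]
(314, 106) [ 0.506  -0.1372  0.2307]
(320, 102) [ 0.496  -0.1308  0.2356]
```

Request:
apply_moves --motion '[{"dx":0.5,"dy":0.4,"dz":10,"wx":0,"wy":0,"wz":0,"fingers":1},{"dx":0.8,"dy":0.5,"dz":25,"wx":0,"wy":0,"wz":0,"fingers":1},{"dx":0.8,"dy":0.5,"dz":40,"wx":0,"wy":0,"wz":0,"fingers":1},{"dx":0.8,"dy":0.5,"dz":50,"wx":0,"wy":0,"wz":0,"fingers":1},{"dx":0.8,"dy":0.5,"dz":58,"wx":0,"wy":0,"wz":0,"fingers":1},{"dx":0.8,"dy":0.5,"dz":66,"wx":0,"wy":0,"wz":0,"fingers":1},{"dx":0.8,"dy":0.5,"dz":72,"wx":0,"wy":0,"wz":0,"fingers":1},{"dx":0.8,"dy":0.5,"dz":78,"wx":0,"wy":0,"wz":0,"fingers":1},{"dx":0.8,"dy":0.5,"dz":82,"wx":0,"wy":0,"wz":0,"fingers":1},{"dx":0.8,"dy":0.5,"dz":84,"wx":0,"wy":0,"wz":0,"fingers":1}]'

```text
time_s: 3.95
tool_pos: [0.5298, -0.1799, 0.1396]
eef_rot: [0.924, -0.382, -0.0, -0.0]
ft_force: [0.4, 0.2, -0.5]
gripper_width: 1.002
```

```bash
python3 - <<'E'
from cell import r
from h import *
plan(r.get_obs(),(.5293,-.181,.134),-45)
p,d=r.capture("scene"); cv2.imwrite("pics/scene2.png",p[:,:,::-1]); np.save("scene2.npy",d)
a=p[100:210,230:350,::-1]
cv2.imwrite("pics/c4.png",cv2.resize(a,(648,594),interpolation=2))
E
```

```text
t 3.95 pos [ 0.5298 -0.1799  0.1396] yaw -44.86 zax [-1.e-04  0.e+00 -1.e+00] q [ 0.09  0.41  0.23  1.87 -0.12  0.87 -0.4 ] F [ 0.39  0.22 -0.55] M [-0.105  0.162 -0.034] w 1.002
PLAN [0.4 1.1 5.6] [0.     0.0001 0.0024]
```

View pics/c4.png

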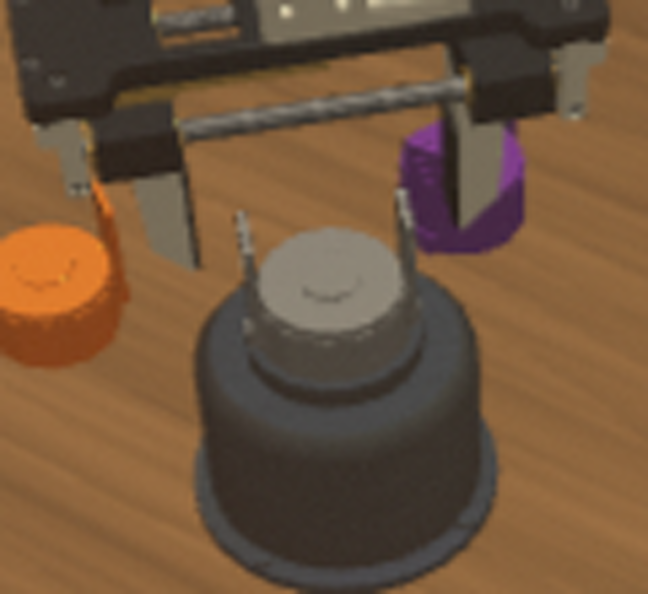

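Request:
apply_moves --motion '[{"dx":0.2,"dy":0.6,"dz":4,"wx":0,"wy":0,"wz":0.002,"fingers":1},{"dx":0.4,"dy":1.1,"dz":8,"wx":0,"wy":0,"wz":0.002,"fingers":0.7},{"dx":0.4,"dy":1.1,"dz":9.5,"wx":0,"wy":0,"wz":0.002,"fingers":0.5},{"dx":0.4,"dy":1.1,"dz":9.5,"wx":0,"wy":0,"wz":0.002,"fingers":0.43},{"dx":0.4,"dy":1.1,"dz":9.5,"wx":0,"wy":0,"wz":0.002,"fingers":0.38},{"dx":0.4,"dy":1.1,"dz":9.5,"wx":0,"wy":0,"wz":0.002,"fingers":0.34},{"dx":0.4,"dy":1.1,"dz":9.5,"wx":0,"wy":0,"wz":0.002,"fingers":0.3},{"dx":0.4,"dy":1.1,"dz":9.5,"wx":0,"wy":0,"wz":0.002,"fingers":0.3}]' --newtons 5

```text
time_s: 5.0
tool_pos: [0.5294, -0.181, 0.1304]
eef_rot: [0.924, -0.382, 0.0, -0.0]
ft_force: [-0.6, 0.2, 2.2]
gripper_width: 0.649
```

```bash
python3 - <<'E'
from cell import r
from h import *
o=r.get_obs();plan(o,(.5293,-.181,.130),-45); print("width mm",o['gripper_width']*92, "u,v F",(o['ft_force'][0]-o['ft_force'][1])/2**.5,-(o['ft_force'][0]+o['ft_force'][1])/2**.5)
p,d=r.capture("scene"); cv2.imwrite("pics/scene3.png",p[:,:,::-1]); np.save("scene3.npy",d)
a=p[100:210,230:350,::-1]
cv2.imwrite("pics/c5.png",cv2.resize(a,(648,594),interpolation=2))
E
```

```text
t 5.0 pos [ 0.5294 -0.181   0.1304] yaw -44.98 zax [ 2.e-04  0.e+00 -1.e+00] q [ 0.1   0.43  0.23  1.88 -0.13  0.85 -0.39] F [-0.56  0.22  2.18] M [0.006 0.31  0.005] w 0.649
PLAN [-0.1  0.1  0.4] [-0.0001 -0.0001  0.0004]
width mm 59.74993202609685 u,v F -0.5459354287752016 0.2396585654879625
```

View pics/c5.png

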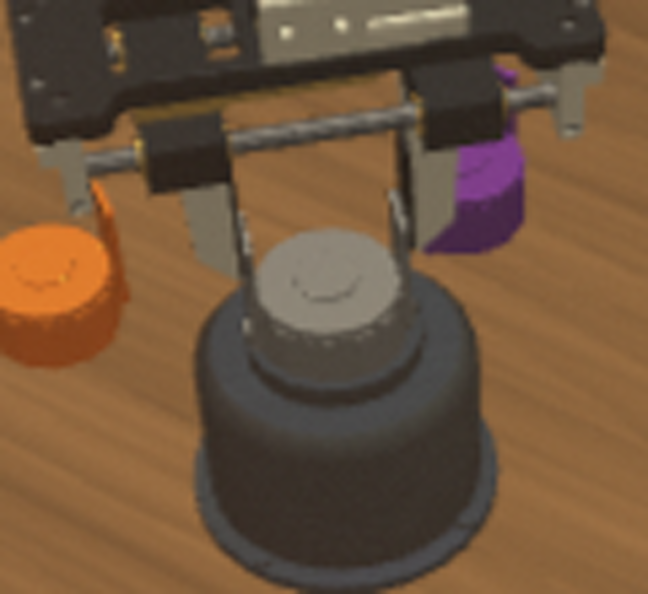

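The fingers now bear on both tabs at 59.7 mm. Next I'll squeeze further, gently.

Request:
apply_moves --motion '[{"dx":0,"dy":0,"dz":0,"wx":0,"wy":0,"wz":0,"fingers":0.26},{"dx":0,"dy":0,"dz":0,"wx":0,"wy":0,"wz":0,"fingers":0.22},{"dx":0,"dy":0,"dz":0,"wx":0,"wy":0,"wz":0,"fingers":0.19},{"dx":0,"dy":0,"dz":0,"wx":0,"wy":0,"wz":0,"fingers":0.16},{"dx":0,"dy":0,"dz":0,"wx":0,"wy":0,"wz":0,"fingers":0.1},{"dx":0,"dy":0,"dz":0,"wx":0,"wy":0,"wz":0,"fingers":0.1}]' --newtons 11

```text
time_s: 5.8
tool_pos: [0.5292, -0.1807, 0.1305]
eef_rot: [0.924, -0.382, -0.0, -0.0]
ft_force: [-1.3, 0.9, 6.6]
gripper_width: 0.561
```

```bash
cat > st.py <<'E'
from cell import r
from h import *
o=r.get_obs();plan(o,(.5293,-.181,.130)); print("width mm",o['gripper_width']*92, "u,v F",(o['ft_force'][0]-o['ft_force'][1])/2**.5,-(o['ft_force'][0]+o['ft_force'][1])/2**.5)
E
python3 st.py
```

```text
t 5.8 pos [ 0.5292 -0.1807  0.1305] yaw -44.97 zax [-3.e-04  5.e-04 -1.e+00] q [ 0.1   0.43  0.23  1.88 -0.13  0.85 -0.39] F [-1.35  0.94  6.61] M [0.195 0.684 0.009] w 0.561
PLAN [0.3 0.1 0.5]
width mm 51.5696404810628 u,v F -1.6176603083814858 0.2856381973721013
```

Request:
apply_moves --motion '[{"dx":0,"dy":0,"dz":-0.5,"wx":0,"wy":0,"wz":0,"fingers":0.1},{"dx":0,"dy":0,"dz":-0.5,"wx":0,"wy":0,"wz":0,"fingers":0.1}]'

```text
time_s: 6.05
tool_pos: [0.5291, -0.1807, 0.1306]
eef_rot: [0.924, -0.382, -0.0, -0.0]
ft_force: [-1.2, 1.9, 2.9]
gripper_width: 0.558
```

```bash
python3 st.py
```

```text
t 6.05 pos [ 0.5291 -0.1807  0.1306] yaw -44.97 zax [-6.e-04  4.e-04 -1.e+00] q [ 0.1   0.43  0.23  1.88 -0.13  0.85 -0.39] F [-1.17  1.87  2.85] M [ 0.231  0.525 -0.013] w 0.558
PLAN [0.4 0.1 0.6]
width mm 51.35851385325549 u,v F -2.148409641955374 -0.4955377972813194
```

Request:
apply_moves --motion '[{"dx":-0.3,"dy":0,"dz":-0.4,"wx":0,"wy":0,"wz":0,"fingers":0.1},{"dx":-0.3,"dy":0,"dz":-0.4,"wx":0,"wy":0,"wz":-0.03,"fingers":0.1},{"dx":-0.3,"dy":0,"dz":-0.4,"wx":0,"wy":0,"wz":-0.06,"fingers":0.1},{"dx":-0.3,"dy":0,"dz":-0.4,"wx":0,"wy":0,"wz":-0.09,"fingers":0.1},{"dx":-0.3,"dy":0,"dz":-0.4,"wx":0,"wy":0,"wz":-0.09,"fingers":0.1}]'

```text
time_s: 6.68
tool_pos: [0.529, -0.1808, 0.1311]
eef_rot: [0.94, -0.34, -0.0, 0.0]
ft_force: [-0.7, 0.2, -2.3]
gripper_width: 0.549
```

```bash
python3 st.py
```

```text
t 6.67 pos [ 0.529  -0.1808  0.1311] yaw -39.79 zax [-3.e-04  1.e-04 -1.e+00] q [ 0.11  0.42  0.21  1.88 -0.11  0.85 -0.31] F [-0.68  0.16 -2.32] M [ 0.074  0.254 -0.002] w 0.549
PLAN [ 0.3 -0.1  1.1]
width mm 50.49396163287159 u,v F -0.5940180852609223 0.36591941697371794
```

```bash
cat > look.py <<'E'
import sys
from cell import r
from h import *
p,d=r.capture("scene"); n=sys.argv[1]; cv2.imwrite(f"pics/s{n}.png",p[:,:,::-1]); np.save(f"s{n}.npy",d)
cv2.imwrite(f"pics/z{n}.png",cv2.resize(p[120:200,250:340,::-1],(675,600),interpolation=2))
E
python3 look.py 6
```

```text
(no output)
```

View pics/z6.png

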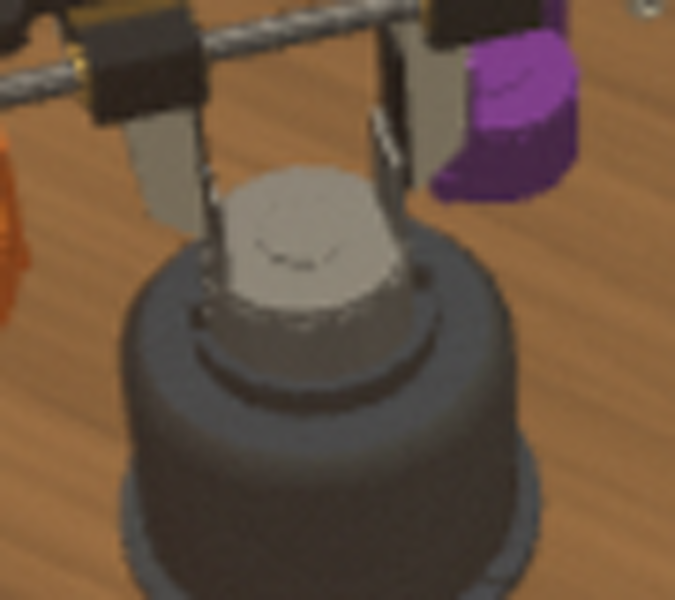

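The tabs are in, and the cap is turning with the gripper; the rim notches are now uncovered at about (200,317) and (420,275) in the crop. I'll keep turning.

Request:
apply_moves --motion '[{"dx":0,"dy":0,"dz":0.2,"wx":0,"wy":0,"wz":-0.04,"fingers":0.1},{"dx":0,"dy":0,"dz":0.2,"wx":0,"wy":0,"wz":-0.08,"fingers":0.1},{"dx":0,"dy":0,"dz":0.2,"wx":0,"wy":0,"wz":-0.12,"fingers":0.1},{"dx":0,"dy":0,"dz":0.2,"wx":0,"wy":0,"wz":-0.16,"fingers":0.1},{"dx":0,"dy":0,"dz":0.2,"wx":0,"wy":0,"wz":-0.2,"fingers":0.1},{"dx":0,"dy":0,"dz":0.2,"wx":0,"wy":0,"wz":-0.24,"fingers":0.1},{"dx":0,"dy":0,"dz":0.2,"wx":0,"wy":0,"wz":-0.28,"fingers":0.1},{"dx":0,"dy":0,"dz":0.2,"wx":0,"wy":0,"wz":-0.32,"fingers":0.1},{"dx":0,"dy":0,"dz":0.2,"wx":0,"wy":0,"wz":-0.32,"fingers":0.1}]'

```text
time_s: 7.85
tool_pos: [0.5291, -0.1808, 0.131]
eef_rot: [0.983, -0.186, -0.0, -0.0]
ft_force: [0.9, 0.3, -1.6]
gripper_width: 0.557
```

```bash
python3 st.py; python3 look.py 7
```

```text
t 7.85 pos [ 0.5291 -0.1808  0.131 ] yaw -21.45 zax [-1.e-04  1.e-04 -1.e+00] q [ 0.17  0.42  0.14  1.88 -0.08  0.85 -0.03] F [ 0.87  0.3  -1.61] M [-0.04   0.123 -0.011] w 0.557
PLAN [0.3 0.1 1. ]
width mm 51.27897307289043 u,v F 0.40182250878288855 -0.8322835961375374
```

View pics/z7.png

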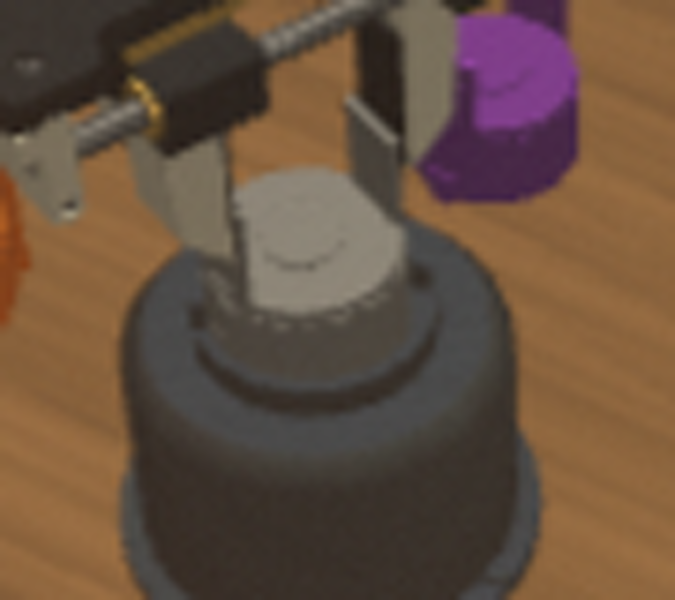

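Request:
apply_moves --motion '[{"dx":0,"dy":0,"dz":0,"wx":0,"wy":0,"wz":-0.03,"fingers":0.1},{"dx":0,"dy":0,"dz":0,"wx":0,"wy":0,"wz":-0.06,"fingers":0.1},{"dx":0,"dy":0,"dz":0,"wx":0,"wy":0,"wz":-0.09,"fingers":0.1},{"dx":0,"dy":0,"dz":0,"wx":0,"wy":0,"wz":-0.12,"fingers":0.1},{"dx":0,"dy":0,"dz":0,"wx":0,"wy":0,"wz":-0.12,"fingers":0.1}]'

```text
time_s: 8.52
tool_pos: [0.5289, -0.1808, 0.1309]
eef_rot: [0.992, -0.127, -0.0, -0.0]
ft_force: [-0.4, -0.1, -2.1]
gripper_width: 0.55
```

```bash
python3 st.py
```

```text
t 8.53 pos [ 0.5289 -0.1808  0.1309] yaw -14.59 zax [-5.e-04  2.e-04 -1.e+00] q [ 0.19  0.42  0.11  1.88 -0.06  0.85  0.08] F [-0.42 -0.14 -2.13] M [-0.028  0.311  0.041] w 0.55
PLAN [0.5 0.1 0.9]
width mm 50.580265550491504 u,v F -0.19518950516842115 0.39936896115988013
```

Request:
apply_moves --motion '[{"dx":0,"dy":0,"dz":0,"wx":0,"wy":0,"wz":-0.02,"fingers":0.1},{"dx":0,"dy":0,"dz":0,"wx":0,"wy":0,"wz":-0.04,"fingers":0.1},{"dx":0,"dy":0,"dz":0,"wx":0,"wy":0,"wz":-0.04,"fingers":0.1}]'

```text
time_s: 8.9
tool_pos: [0.5288, -0.1808, 0.1309]
eef_rot: [0.994, -0.107, -0.0, -0.0]
ft_force: [-2.3, -0.2, -2.0]
gripper_width: 0.556
```

```bash
python3 st.py
```

```text
t 8.9 pos [ 0.5288 -0.1808  0.1309] yaw -12.31 zax [-6.e-04  2.e-04 -1.e+00] q [ 0.2   0.42  0.11  1.88 -0.06  0.85  0.12] F [-2.35 -0.18 -2.  ] M [-0.01   0.523 -0.047] w 0.556
PLAN [0.5 0.1 0.9]
width mm 51.10828165012847 u,v F -1.532862134133362 1.790103701996802
```

Request:
apply_moves --motion '[{"dx":0,"dy":0,"dz":0,"wx":0,"wy":0,"wz":-0.01,"fingers":0.1},{"dx":0,"dy":0,"dz":0,"wx":0,"wy":0,"wz":-0.02,"fingers":0.1},{"dx":0,"dy":0,"dz":0,"wx":0,"wy":0,"wz":-0.02,"fingers":0.1}]'

```text
time_s: 9.28
tool_pos: [0.5288, -0.1808, 0.1309]
eef_rot: [0.995, -0.097, -0.0, -0.0]
ft_force: [-1.7, 0.2, -1.7]
gripper_width: 0.551
```

```bash
python3 st.py
```

```text
t 9.28 pos [ 0.5288 -0.1808  0.1309] yaw -11.17 zax [-6.e-04  1.e-04 -1.e+00] q [ 0.2   0.42  0.1   1.88 -0.05  0.85  0.13] F [-1.74  0.18 -1.72] M [-0.082  0.73  -0.052] w 0.551
PLAN [0.5 0.1 0.9]
width mm 50.73611816858299 u,v F -1.3587532863382743 1.102758193890112
```

Request:
apply_moves --motion '[{"dx":0.4,"dy":-0.1,"dz":0,"wx":0,"wy":0,"wz":0,"fingers":0.1},{"dx":0.4,"dy":-0.1,"dz":0,"wx":0,"wy":0,"wz":0,"fingers":0.1}]'

```text
time_s: 9.52
tool_pos: [0.529, -0.1807, 0.1309]
eef_rot: [0.995, -0.097, -0.001, -0.0]
ft_force: [-3.1, -0.4, -0.4]
gripper_width: 0.554
```

```bash
python3 st.py; python3 look.py 8
```

```text
t 9.53 pos [ 0.529  -0.1807  0.1309] yaw -11.18 zax [-1.e-03  2.e-04 -1.e+00] q [ 0.2   0.42  0.1   1.88 -0.05  0.85  0.13] F [-3.15 -0.42 -0.45] M [-0.014  1.102 -0.038] w 0.554
PLAN [0.3 0.2 0.9]
width mm 50.988672237435566 u,v F -1.9318387824985377 2.521104988497137
```

View pics/z8.png

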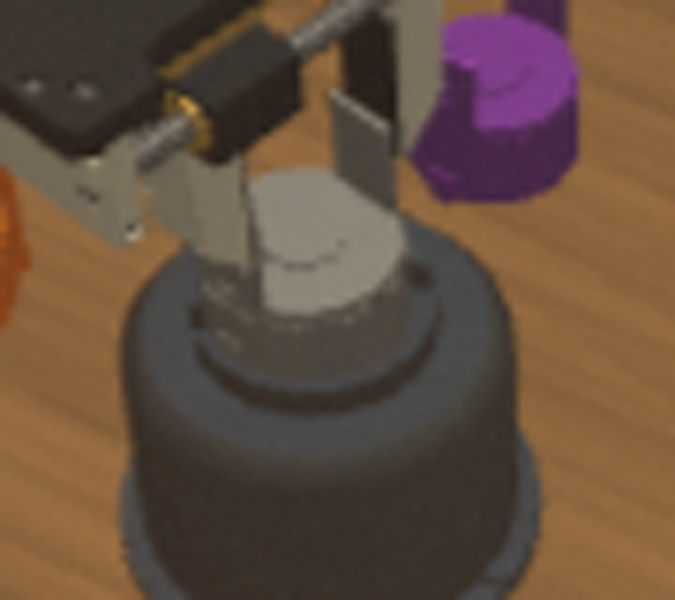

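Wrong sign: the force on the tool is toward -x, so I should move toward -x to relieve it.

Request:
apply_moves --motion '[{"dx":-0.4,"dy":0.1,"dz":0,"wx":0,"wy":0,"wz":0,"fingers":0.1},{"dx":-0.9,"dy":0.2,"dz":0,"wx":0,"wy":0,"wz":0,"fingers":0.1},{"dx":-0.9,"dy":0.2,"dz":0,"wx":0,"wy":0,"wz":0,"fingers":0.1}]'

```text
time_s: 9.95
tool_pos: [0.5288, -0.1807, 0.131]
eef_rot: [0.995, -0.097, 0.0, -0.0]
ft_force: [-2.8, -0.2, -2.0]
gripper_width: 0.549
```

```bash
python3 st.py
```

```text
t 9.95 pos [ 0.5288 -0.1807  0.131 ] yaw -11.16 zax [ 4.e-04  0.e+00 -1.e+00] q [ 0.2   0.42  0.1   1.88 -0.06  0.85  0.13] F [-2.83 -0.2  -2.  ] M [-0.07   0.781 -0.049] w 0.549
PLAN [0.5 0.2 1. ]
width mm 50.53642997041007 u,v F -1.8601873488021752 2.1393573601204046
```

Request:
apply_moves --motion '[{"dx":-0.4,"dy":0.1,"dz":0,"wx":0,"wy":0,"wz":0,"fingers":0.1},{"dx":-0.8,"dy":0.2,"dz":0,"wx":0,"wy":0,"wz":0,"fingers":0.1},{"dx":-0.8,"dy":0.2,"dz":0,"wx":0,"wy":0,"wz":0,"fingers":0.1}]'

```text
time_s: 10.32
tool_pos: [0.5285, -0.1808, 0.1313]
eef_rot: [0.995, -0.097, 0.001, 0.0]
ft_force: [-0.9, 0.4, -1.5]
gripper_width: 0.551
```

```bash
python3 st.py
```

```text
t 10.32 pos [ 0.5285 -0.1808  0.1313] yaw -11.15 zax [ 1.4e-03 -2.0e-04 -1.0e+00] q [ 0.2   0.42  0.1   1.88 -0.06  0.85  0.13] F [-0.9   0.36 -1.51] M [-0.018  0.192  0.043] w 0.551
PLAN [0.8 0.1 1.3]
width mm 50.656748290700605 u,v F -0.8898669493781821 0.38354358185561344
```

Request:
apply_moves --motion '[{"dx":0,"dy":0,"dz":0,"wx":0,"wy":0,"wz":-0.02,"fingers":0.1},{"dx":0,"dy":0,"dz":0,"wx":0,"wy":0,"wz":-0.035,"fingers":0.1},{"dx":0,"dy":0,"dz":0,"wx":0,"wy":0,"wz":-0.035,"fingers":0.1}]'

```text
time_s: 10.7
tool_pos: [0.5281, -0.1809, 0.1312]
eef_rot: [0.997, -0.08, 0.0, 0.0]
ft_force: [0.4, -0.4, -1.0]
gripper_width: 0.55
```

```bash
python3 st.py
```

```text
t 10.7 pos [ 0.5281 -0.1809  0.1312] yaw -9.15 zax [ 7.e-04 -1.e-04 -1.e+00] q [ 0.21  0.42  0.09  1.88 -0.05  0.85  0.17] F [ 0.41 -0.36 -1.04] M [-0.037  0.048  0.019] w 0.55
PLAN [ 1.2 -0.1  1.2]
width mm 50.577681359384925 u,v F 0.541608310318644 -0.033993587318455164
```

Request:
apply_moves --motion '[{"dx":0,"dy":0,"dz":0,"wx":0,"wy":0,"wz":-0.01,"fingers":0.1},{"dx":0,"dy":0,"dz":0,"wx":0,"wy":0,"wz":-0.02,"fingers":0.1},{"dx":0,"dy":0,"dz":0,"wx":0,"wy":0,"wz":-0.02,"fingers":0.1}]'

```text
time_s: 11.08
tool_pos: [0.5278, -0.1808, 0.131]
eef_rot: [0.998, -0.07, 0.0, 0.0]
ft_force: [0.2, -0.2, -2.0]
gripper_width: 0.551
```

```bash
python3 st.py
```

```text
t 11.07 pos [ 0.5278 -0.1808  0.131 ] yaw -8.01 zax [ 0. -0. -1.] q [ 0.21  0.42  0.09  1.88 -0.05  0.85  0.18] F [ 0.25 -0.17 -1.98] M [-0.081  0.101  0.011] w 0.551
PLAN [ 1.5 -0.1  1. ]
width mm 50.657073383836256 u,v F 0.29769292538899045 -0.05073440906011658
```

Free and side-force-less. I'll continue in 2° steps.

Request:
apply_moves --motion '[{"dx":0,"dy":0,"dz":0,"wx":0,"wy":0,"wz":-0.02,"fingers":0.1},{"dx":0,"dy":0,"dz":0,"wx":0,"wy":0,"wz":-0.035,"fingers":0.1},{"dx":0,"dy":0,"dz":0,"wx":0,"wy":0,"wz":-0.035,"fingers":0.1}]'

```text
time_s: 11.45
tool_pos: [0.5278, -0.1808, 0.131]
eef_rot: [0.999, -0.052, 0.0, -0.0]
ft_force: [-0.1, 0.1, -1.4]
gripper_width: 0.555
```

```bash
python3 st.py
```

```text
t 11.45 pos [ 0.5278 -0.1808  0.131 ] yaw -6.0 zax [ 0.e+00  1.e-04 -1.e+00] q [ 0.22  0.42  0.08  1.88 -0.04  0.85  0.22] F [-0.15  0.15 -1.38] M [-0.121  0.077  0.048] w 0.555
PLAN [1.5 0.  1. ]
width mm 51.07460008457607 u,v F -0.20956723870607635 -0.0012784061970774585
```

Request:
apply_moves --motion '[{"dx":0,"dy":0,"dz":0,"wx":0,"wy":0,"wz":-0.01,"fingers":0.1},{"dx":0,"dy":0,"dz":0,"wx":0,"wy":0,"wz":-0.02,"fingers":0.1},{"dx":0,"dy":0,"dz":0,"wx":0,"wy":0,"wz":-0.02,"fingers":0.1}]'

```text
time_s: 11.82
tool_pos: [0.5278, -0.1808, 0.131]
eef_rot: [0.999, -0.042, -0.0, -0.0]
ft_force: [-0.2, 0.1, -2.4]
gripper_width: 0.552
```

```bash
python3 st.py
```

```text
t 11.82 pos [ 0.5278 -0.1808  0.131 ] yaw -4.86 zax [-0.  0. -1.] q [ 0.22  0.42  0.08  1.88 -0.04  0.85  0.23] F [-0.17  0.06 -2.45] M [-0.079  0.061 -0.046] w 0.552
PLAN [1.5 0.1 1. ]
width mm 50.78638906807687 u,v F -0.15804026251664707 0.0777685338843046
```

Request:
apply_moves --motion '[{"dx":0,"dy":0,"dz":0,"wx":0,"wy":0,"wz":-0.02,"fingers":0.1},{"dx":0,"dy":0,"dz":0,"wx":0,"wy":0,"wz":-0.035,"fingers":0.1},{"dx":0,"dy":0,"dz":0,"wx":0,"wy":0,"wz":-0.035,"fingers":0.1}]'

```text
time_s: 12.2
tool_pos: [0.5278, -0.1808, 0.131]
eef_rot: [1.0, -0.025, -0.0, -0.0]
ft_force: [-0.7, 0.4, -1.4]
gripper_width: 0.549
```

```bash
python3 st.py
```

```text
t 12.2 pos [ 0.5278 -0.1808  0.131 ] yaw -2.85 zax [-0.  0. -1.] q [ 0.23  0.42  0.07  1.88 -0.04  0.85  0.26] F [-0.65  0.41 -1.35] M [-0.113  0.016  0.008] w 0.549
PLAN [1.5 0.1 1. ]
width mm 50.46282935433249 u,v F -0.7545835784775687 0.16946853307761514
```

Request:
apply_moves --motion '[{"dx":0,"dy":0,"dz":0,"wx":0,"wy":0,"wz":-0.01,"fingers":0.1},{"dx":0,"dy":0,"dz":0,"wx":0,"wy":0,"wz":-0.02,"fingers":0.1},{"dx":0,"dy":0,"dz":0,"wx":0,"wy":0,"wz":-0.02,"fingers":0.1}]'

```text
time_s: 12.58
tool_pos: [0.5278, -0.1808, 0.131]
eef_rot: [1.0, -0.015, 0.0, -0.0]
ft_force: [-0.5, -0.4, -0.8]
gripper_width: 0.551
```

```bash
python3 st.py
```

```text
t 12.57 pos [ 0.5278 -0.1808  0.131 ] yaw -1.71 zax [ 0.  0. -1.] q [ 0.23  0.42  0.07  1.88 -0.04  0.85  0.28] F [-0.51 -0.43 -0.76] M [-0.137  0.074  0.005] w 0.551
PLAN [1.5 0.1 1. ]
width mm 50.66882941245114 u,v F -0.054297009385800184 0.662922762934906
```

Request:
apply_moves --motion '[{"dx":0,"dy":0,"dz":0,"wx":0,"wy":0,"wz":-0.02,"fingers":0.1},{"dx":0,"dy":0,"dz":0,"wx":0,"wy":0,"wz":-0.035,"fingers":0.1},{"dx":0,"dy":0,"dz":0,"wx":0,"wy":0,"wz":-0.035,"fingers":0.1}]'

```text
time_s: 12.95
tool_pos: [0.5278, -0.1808, 0.131]
eef_rot: [1.0, 0.003, -0.0, -0.0]
ft_force: [-0.2, 1.0, -1.1]
gripper_width: 0.553
```

```bash
python3 st.py; python3 look.py 9
```

```text
t 12.95 pos [ 0.5278 -0.1808  0.131 ] yaw 0.3 zax [-0.e+00  1.e-04 -1.e+00] q [ 0.24  0.42  0.06  1.88 -0.03  0.85  0.31] F [-0.23  1.   -1.06] M [-0.052 -0.04  -0.017] w 0.553
PLAN [1.5 0.2 1. ]
width mm 50.89809719206582 u,v F -0.8733421057441489 -0.542499310492988
```

View pics/z9.png

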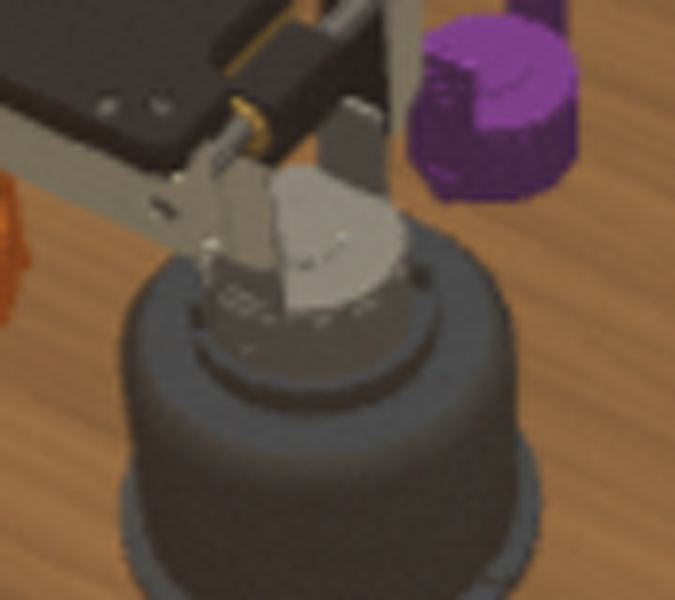

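Request:
apply_moves --motion '[{"dx":0,"dy":0,"dz":0,"wx":0,"wy":0,"wz":-0.02,"fingers":0.1},{"dx":0,"dy":0,"dz":0,"wx":0,"wy":0,"wz":-0.035,"fingers":0.1},{"dx":0,"dy":0,"dz":0,"wx":0,"wy":0,"wz":-0.035,"fingers":0.1}]'

```text
time_s: 13.38
tool_pos: [0.5278, -0.1808, 0.131]
eef_rot: [1.0, 0.02, -0.0, -0.0]
ft_force: [-0.3, -1.1, -1.8]
gripper_width: 0.553
```

```bash
python3 st.py
```

```text
t 13.38 pos [ 0.5278 -0.1808  0.131 ] yaw 2.31 zax [-1.e-04  0.e+00 -1.e+00] q [ 0.24  0.42  0.05  1.88 -0.03  0.85  0.35] F [-0.3  -1.05 -1.77] M [-0.099  0.069 -0.008] w 0.553
PLAN [1.5 0.2 1. ]
width mm 50.85832234927623 u,v F 0.5314798065975805 0.9564395334217963
```

Request:
apply_moves --motion '[{"dx":0,"dy":0,"dz":0,"wx":0,"wy":0,"wz":-0.01,"fingers":0.1},{"dx":0,"dy":0,"dz":0,"wx":0,"wy":0,"wz":-0.02,"fingers":0.1},{"dx":0,"dy":0,"dz":0,"wx":0,"wy":0,"wz":-0.02,"fingers":0.1}]'

```text
time_s: 13.75
tool_pos: [0.5277, -0.1808, 0.131]
eef_rot: [1.0, 0.03, -0.0, -0.0]
ft_force: [-0.4, -0.6, -1.6]
gripper_width: 0.547
```

```bash
python3 st.py
```

```text
t 13.75 pos [ 0.5277 -0.1808  0.131 ] yaw 3.45 zax [-1.e-04  1.e-04 -1.e+00] q [ 0.24  0.42  0.05  1.88 -0.02  0.85  0.36] F [-0.44 -0.64 -1.55] M [-0.077  0.05   0.045] w 0.547
PLAN [1.6 0.3 1. ]
width mm 50.3416801894316 u,v F 0.14385228630113417 0.7663019617443113
```

Request:
apply_moves --motion '[{"dx":0,"dy":0,"dz":0,"wx":0,"wy":0,"wz":-0.02,"fingers":0.1},{"dx":0,"dy":0,"dz":0,"wx":0,"wy":0,"wz":-0.035,"fingers":0.1},{"dx":0,"dy":0,"dz":0,"wx":0,"wy":0,"wz":-0.035,"fingers":0.1}]'

```text
time_s: 14.12
tool_pos: [0.5276, -0.1808, 0.1309]
eef_rot: [0.999, 0.048, -0.0, -0.0]
ft_force: [-0.4, -0.6, -0.9]
gripper_width: 0.549
```

```bash
python3 st.py
```

```text
t 14.12 pos [ 0.5276 -0.1808  0.1309] yaw 5.46 zax [-3.e-04  1.e-04 -1.e+00] q [ 0.25  0.42  0.04  1.88 -0.02  0.85  0.4 ] F [-0.39 -0.58 -0.87] M [-0.032  0.193 -0.015] w 0.549
PLAN [1.6 0.4 0.9]
width mm 50.538281847719986 u,v F 0.13422946669453062 0.6865078763660062
```

Request:
apply_moves --motion '[{"dx":0,"dy":0,"dz":0,"wx":0,"wy":0,"wz":-0.01,"fingers":0.1},{"dx":0,"dy":0,"dz":0,"wx":0,"wy":0,"wz":-0.02,"fingers":0.1},{"dx":0,"dy":0,"dz":0,"wx":0,"wy":0,"wz":-0.02,"fingers":0.1}]'

```text
time_s: 14.5
tool_pos: [0.5276, -0.1807, 0.1309]
eef_rot: [0.998, 0.058, -0.0, -0.0]
ft_force: [-0.8, -0.3, -1.7]
gripper_width: 0.553
```

```bash
python3 st.py
```

```text
t 14.5 pos [ 0.5276 -0.1807  0.1309] yaw 6.6 zax [-4.e-04  1.e-04 -1.e+00] q [ 0.25  0.42  0.03  1.88 -0.02  0.85  0.41] F [-0.8  -0.3  -1.68] M [-0.022  0.336  0.01 ] w 0.553
PLAN [1.7 0.4 0.9]
width mm 50.888267605580026 u,v F -0.3519283417929036 0.783184163356184
```

Request:
apply_moves --motion '[{"dx":-0.3,"dy":0,"dz":0,"wx":0,"wy":0,"wz":-0.02,"fingers":0.1},{"dx":-0.5,"dy":0,"dz":0,"wx":0,"wy":0,"wz":-0.035,"fingers":0.1},{"dx":-0.5,"dy":0,"dz":0,"wx":0,"wy":0,"wz":-0.035,"fingers":0.1}]'

```text
time_s: 14.88
tool_pos: [0.5274, -0.181, 0.131]
eef_rot: [0.997, 0.075, 0.0, 0.0]
ft_force: [-0.7, 0.7, -2.2]
gripper_width: 0.549
```

```bash
python3 st.py
```

```text
t 14.88 pos [ 0.5274 -0.181   0.131 ] yaw 8.61 zax [ 2.e-04 -1.e-04 -1.e+00] q [ 0.26  0.42  0.03  1.88 -0.01  0.85  0.45] F [-0.73  0.71 -2.16] M [-0.019  0.176 -0.027] w 0.549
PLAN [1.9 0.3 1. ]
width mm 50.499115820568804 u,v F -1.0169143440999893 0.01842676676301641
```

Request:
apply_moves --motion '[{"dx":0,"dy":0,"dz":0,"wx":0,"wy":0,"wz":-0.01,"fingers":0.1},{"dx":0,"dy":0,"dz":0,"wx":0,"wy":0,"wz":-0.02,"fingers":0.1},{"dx":0,"dy":0,"dz":0,"wx":0,"wy":0,"wz":-0.02,"fingers":0.1}]'

```text
time_s: 15.25
tool_pos: [0.5273, -0.1809, 0.131]
eef_rot: [0.996, 0.085, 0.0, 0.0]
ft_force: [-0.3, 0.3, -2.3]
gripper_width: 0.552
```

```bash
python3 st.py
```

```text
t 15.25 pos [ 0.5273 -0.1809  0.131 ] yaw 9.75 zax [ 0. -0. -1.] q [ 0.26  0.42  0.02  1.88 -0.01  0.85  0.46] F [-0.29  0.34 -2.32] M [-0.034  0.263 -0.077] w 0.552
PLAN [2.  0.4 1. ]
width mm 50.82929898216877 u,v F -0.44247665726176294 -0.032713030928764285
```

Mz is −0.077, possibly the stop. I'll take a 1° step with repeated readings.

Request:
apply_moves --motion '[{"dx":0,"dy":0,"dz":0,"wx":0,"wy":0,"wz":0,"fingers":0.1}]'

```text
time_s: 15.38
tool_pos: [0.5273, -0.1809, 0.131]
eef_rot: [0.996, 0.085, -0.0, -0.0]
ft_force: [-0.4, 0.3, -0.9]
gripper_width: 0.551
```

```bash
python3 st.py
```

```text
t 15.38 pos [ 0.5273 -0.1809  0.131 ] yaw 9.74 zax [-0.  0. -1.] q [ 0.26  0.42  0.02  1.88 -0.01  0.85  0.46] F [-0.42  0.27 -0.92] M [-0.097  0.254 -0.044] w 0.551
PLAN [2.  0.4 1. ]
width mm 50.698581902534876 u,v F -0.4889990162423259 0.10171804643833127
```

Request:
apply_moves --motion '[{"dx":0,"dy":0,"dz":0,"wx":0,"wy":0,"wz":-0.01,"fingers":0.1},{"dx":0,"dy":0,"dz":0,"wx":0,"wy":0,"wz":-0.017,"fingers":0.1},{"dx":0,"dy":0,"dz":0,"wx":0,"wy":0,"wz":-0.017,"fingers":0.1}]'

```text
time_s: 15.75
tool_pos: [0.5272, -0.1809, 0.131]
eef_rot: [0.996, 0.093, -0.0, -0.0]
ft_force: [-1.0, -0.9, -1.7]
gripper_width: 0.552
```

```bash
python3 st.py
```

```text
t 15.75 pos [ 0.5272 -0.1809  0.131 ] yaw 10.72 zax [-1.e-04  1.e-04 -1.e+00] q [ 0.27  0.42  0.02  1.88 -0.01  0.85  0.48] F [-1.   -0.88 -1.69] M [-0.1    0.298 -0.096] w 0.552
PLAN [2.  0.5 1. ]
width mm 50.787672743433866 u,v F -0.08313170548810632 1.3321046947392936
```

Request:
apply_moves --motion '[{"dx":0,"dy":0,"dz":0,"wx":0,"wy":0,"wz":-0.01,"fingers":0.1},{"dx":0,"dy":0,"dz":0,"wx":0,"wy":0,"wz":-0.017,"fingers":0.1},{"dx":0,"dy":0,"dz":0,"wx":0,"wy":0,"wz":-0.017,"fingers":0.1}]'

```text
time_s: 16.12
tool_pos: [0.5272, -0.1809, 0.131]
eef_rot: [0.995, 0.102, -0.0, -0.0]
ft_force: [-1.4, -0.1, -1.7]
gripper_width: 0.553
```

```bash
python3 st.py
```

```text
t 16.12 pos [ 0.5272 -0.1809  0.131 ] yaw 11.69 zax [-1.e-04  0.e+00 -1.e+00] q [ 0.27  0.42  0.02  1.88 -0.01  0.85  0.49] F [-1.43 -0.11 -1.68] M [-0.093  0.338 -0.116] w 0.553
PLAN [2.  0.5 1. ]
width mm 50.895804740574086 u,v F -0.9332204187157143 1.083373027879629
```

Request:
apply_moves --motion '[{"dx":0,"dy":0,"dz":0,"wx":0,"wy":0,"wz":-0.01,"fingers":0.1},{"dx":0,"dy":0,"dz":0,"wx":0,"wy":0,"wz":-0.017,"fingers":0.1},{"dx":0,"dy":0,"dz":0,"wx":0,"wy":0,"wz":-0.017,"fingers":0.1}]'

```text
time_s: 16.5
tool_pos: [0.5272, -0.1809, 0.131]
eef_rot: [0.994, 0.11, -0.0, -0.0]
ft_force: [-2.0, 0.6, 0.0]
gripper_width: 0.551
```

```bash
python3 st.py; python3 look.py 10
```

```text
t 16.5 pos [ 0.5272 -0.1809  0.131 ] yaw 12.66 zax [-1.e-04  0.e+00 -1.e+00] q [ 0.27  0.42  0.01  1.88 -0.01  0.85  0.51] F [-2.    0.63  0.02] M [-0.126  0.367 -0.216] w 0.551
PLAN [2.  0.5 1. ]
width mm 50.69563618166378 u,v F -1.8604129833806042 0.9689522297310454
```

View pics/z10.png

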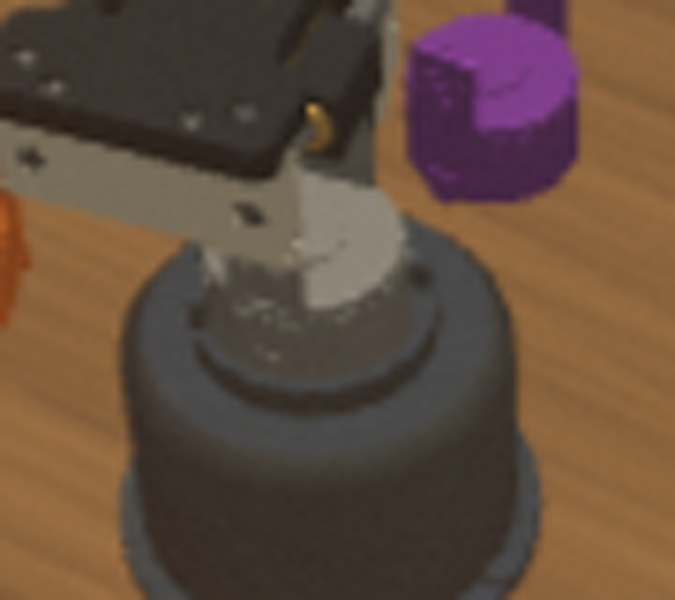

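The torque is at −0.22 Nm and rising about 0.1 per degree, so this is the stop. I'll ease back about 1.4° and lift a little at a time.

Request:
apply_moves --motion '[{"dx":-0.2,"dy":0,"dz":0,"wx":0,"wy":0,"wz":0.025,"fingers":0.1},{"dx":-0.2,"dy":0,"dz":0,"wx":0,"wy":0,"wz":0.025,"fingers":0.1},{"dx":-0.2,"dy":0,"dz":-1,"wx":0,"wy":0,"wz":0.025,"fingers":0.1},{"dx":-0.2,"dy":0,"dz":-2,"wx":0,"wy":0,"wz":0.025,"fingers":0.1},{"dx":-0.2,"dy":0,"dz":-2,"wx":0,"wy":0,"wz":0.025,"fingers":0.1}]'

```text
time_s: 17.18
tool_pos: [0.5271, -0.1808, 0.1329]
eef_rot: [0.995, 0.098, -0.0, -0.0]
ft_force: [0.7, -0.1, -3.3]
gripper_width: 0.548
```

```bash
python3 st.py
```

```text
t 17.18 pos [ 0.5271 -0.1808  0.1329] yaw 11.24 zax [-1.e-04  2.e-04 -1.e+00] q [ 0.27  0.41  0.02  1.88 -0.01  0.85  0.49] F [ 0.7  -0.09 -3.3 ] M [ 0.023  0.078 -0.143] w 0.548
PLAN [2.1 0.7 2.9]
width mm 50.38609712021915 u,v F 0.5596810342298256 -0.4303147477841623
```

Request:
apply_moves --motion '[{"dx":0,"dy":0,"dz":-0.5,"wx":0,"wy":0,"wz":0,"fingers":0.1},{"dx":0,"dy":0,"dz":-1,"wx":0,"wy":0,"wz":0,"fingers":0.1},{"dx":0,"dy":0,"dz":-1,"wx":0,"wy":0,"wz":0,"fingers":0.1}]'

```text
time_s: 17.55
tool_pos: [0.5271, -0.1808, 0.1341]
eef_rot: [0.995, 0.098, 0.0, -0.0]
ft_force: [0.0, 0.1, -3.6]
gripper_width: 0.551
```

```bash
python3 st.py
```

```text
t 17.55 pos [ 0.5271 -0.1808  0.1341] yaw 11.24 zax [ 1.e-04  1.e-04 -1.e+00] q [ 0.27  0.41  0.02  1.88 -0.01  0.85  0.49] F [ 0.04  0.06 -3.61] M [ 0.033  0.012 -0.122] w 0.551
PLAN [2.1 0.6 4.1]
width mm 50.695525342929415 u,v F -0.013373505328069723 -0.068379083958519
```

Request:
apply_moves --motion '[{"dx":0,"dy":0,"dz":-1,"wx":0,"wy":0,"wz":0.006,"fingers":0.1},{"dx":0,"dy":0,"dz":-2,"wx":0,"wy":0,"wz":0.01,"fingers":0.1},{"dx":0,"dy":0,"dz":-3,"wx":0,"wy":0,"wz":0.01,"fingers":0.1},{"dx":0,"dy":0,"dz":-3,"wx":0,"wy":0,"wz":0.01,"fingers":0.1}]'

```text
time_s: 18.05
tool_pos: [0.5272, -0.181, 0.1373]
eef_rot: [0.996, 0.093, 0.0, 0.0]
ft_force: [0.6, -0.2, -1.7]
gripper_width: 0.549
```

```bash
python3 st.py; python3 look.py 11
```

```text
t 18.05 pos [ 0.5272 -0.181   0.1373] yaw 10.66 zax [ 4.e-04 -1.e-04 -1.e+00] q [ 0.27  0.41  0.02  1.88 -0.01  0.86  0.48] F [ 0.56 -0.18 -1.69] M [-0.     0.098 -0.12 ] w 0.549
PLAN [2.  0.4 7.3]
width mm 50.52760950334046 u,v F 0.5201080600559145 -0.2659868474057855
```

View pics/z11.png

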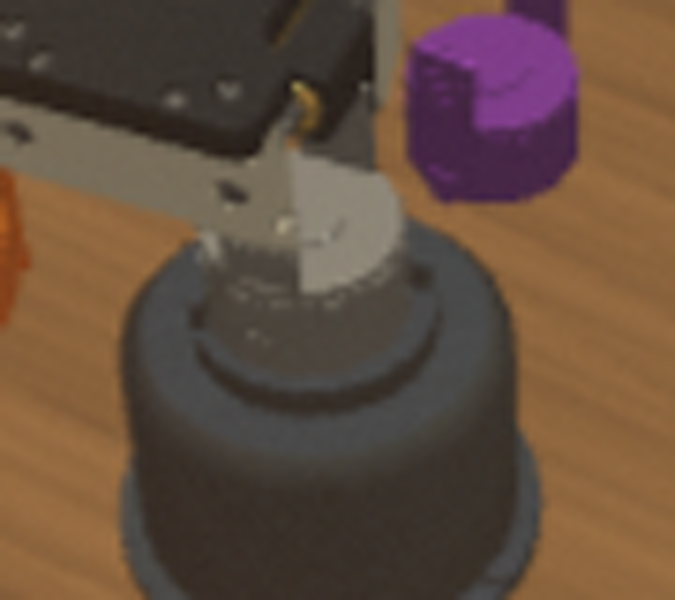

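The cap is rising: its top edge in the crop went from y≈308 to y≈290. I'll continue straight up.

Request:
apply_moves --motion '[{"dx":0,"dy":0,"dz":-2,"wx":0,"wy":0,"wz":0,"fingers":0.1},{"dx":0,"dy":0,"dz":-5,"wx":0,"wy":0,"wz":0,"fingers":0.1},{"dx":0,"dy":0,"dz":-8,"wx":0,"wy":0,"wz":0,"fingers":0.1},{"dx":0,"dy":0,"dz":-11,"wx":0,"wy":0,"wz":0,"fingers":0.1}]'

```text
time_s: 18.6
tool_pos: [0.5273, -0.1811, 0.1485]
eef_rot: [0.996, 0.093, 0.0, 0.0]
ft_force: [-0.7, 0.2, -1.2]
gripper_width: 0.552
```

```bash
python3 st.py
```

```text
t 18.6 pos [ 0.5273 -0.1811  0.1485] yaw 10.66 zax [ 4.e-04 -2.e-04 -1.e+00] q [ 0.27  0.39  0.02  1.87 -0.01  0.88  0.48] F [-0.67  0.18 -1.24] M [-0.083  0.053  0.04 ] w 0.552
PLAN [ 2.   0.3 18.5]
width mm 50.74182443605607 u,v F -0.6047151424471616 0.3483000244156776
```

Request:
apply_moves --motion '[{"dx":0,"dy":0,"dz":-3,"wx":0,"wy":0,"wz":0,"fingers":0.1},{"dx":0,"dy":0,"dz":-7,"wx":0,"wy":0,"wz":0,"fingers":0.1},{"dx":0,"dy":0,"dz":-11,"wx":0,"wy":0,"wz":0,"fingers":0.1},{"dx":0,"dy":0,"dz":-16,"wx":0,"wy":0,"wz":0,"fingers":0.1},{"dx":0,"dy":0,"dz":-22,"wx":0,"wy":0,"wz":0,"fingers":0.1},{"dx":0,"dy":0,"dz":-28,"wx":0,"wy":0,"wz":0,"fingers":0.1},{"dx":0,"dy":0,"dz":-34,"wx":0,"wy":0,"wz":0,"fingers":0.1},{"dx":0,"dy":0,"dz":-40,"wx":0,"wy":0,"wz":0,"fingers":0.1},{"dx":0,"dy":0,"dz":-45,"wx":0,"wy":0,"wz":0,"fingers":0.1},{"dx":0,"dy":0,"dz":-45,"wx":0,"wy":0,"wz":0,"fingers":0.1}]'

```text
time_s: 19.85
tool_pos: [0.5274, -0.181, 0.1935]
eef_rot: [0.996, 0.093, 0.0, 0.0]
ft_force: [-0.4, 0.4, -2.4]
gripper_width: 0.552
```

```bash
python3 st.py; python3 - <<'E'
from cell import r
from h import *
plan(r.get_obs(),(.5107,.1838,.20),11)
p,d=r.capture("scene"); cv2.imwrite("pics/s12.png",p[:,:,::-1]); np.save("s12.npy",d)
cv2.imwrite("pics/z12.png",cv2.resize(p[70:210,230:370,::-1],(590,590),interpolation=2))
E
```

```text
t 19.85 pos [ 0.5274 -0.181   0.1935] yaw 10.66 zax [ 9.e-04 -2.e-04 -1.e+00] q [ 0.26  0.34  0.02  1.83 -0.01  0.97  0.48] F [-0.4   0.45 -2.43] M [-0.048 -0.02   0.039] w 0.552
PLAN [ 1.8  0.3 63.5]
width mm 50.81920412347944 u,v F -0.6002201717352951 -0.03542099073227638
t 19.85 pos [ 0.5274 -0.181   0.1935] yaw 10.66 zax [ 9.e-04 -2.e-04 -1.e+00] q [ 0.26  0.34  0.02  1.83 -0.01  0.97  0.48] F [-0.4   0.45 -2.43] M [-0.048 -0.02   0.039] w 0.552
PLAN [  51.  -361.6   -6.6] [ 0.0004 -0.0009 -0.006 ]
```

View pics/z12.png

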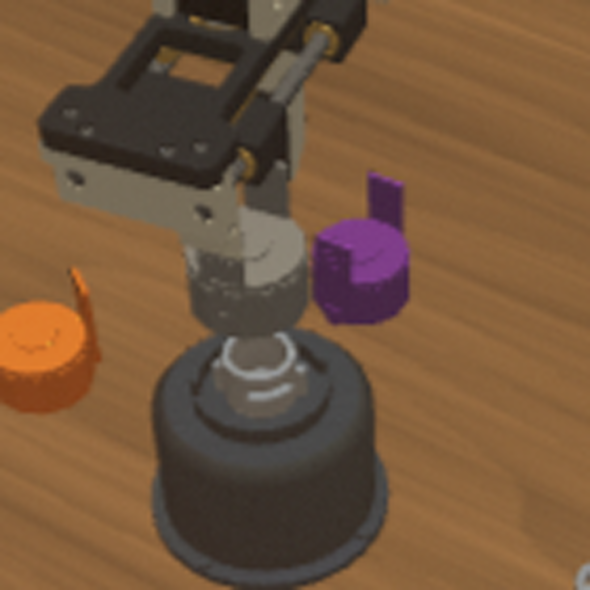

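The cap is off and hanging level; the bare neck shows at (260,365) in the crop. I'll carry it over to the tray.

Request:
apply_moves --motion '[{"dx":1,"dy":-8,"dz":-3,"wx":0,"wy":0,"wz":0,"fingers":0.1},{"dx":4,"dy":-28,"dz":-6,"wx":0,"wy":0,"wz":0,"fingers":0.1},{"dx":9,"dy":-63,"dz":-6,"wx":0,"wy":0,"wz":0,"fingers":0.1},{"dx":15,"dy":-108,"dz":-6,"wx":0,"wy":0,"wz":0,"fingers":0.1},{"dx":22,"dy":-155,"dz":-6,"wx":0,"wy":0,"wz":0,"fingers":0.1},{"dx":29,"dy":-205,"dz":-6,"wx":0,"wy":0,"wz":0,"fingers":0.1},{"dx":36,"dy":-255,"dz":-6,"wx":0,"wy":0,"wz":0,"fingers":0.1},{"dx":43,"dy":-305,"dz":-6,"wx":0,"wy":0,"wz":0,"fingers":0.1},{"dx":48,"dy":-340,"dz":-6,"wx":0,"wy":0,"wz":0,"fingers":0.1},{"dx":51,"dy":-358,"dz":-6,"wx":0,"wy":0,"wz":0,"fingers":0.1}]'

```text
time_s: 21.15
tool_pos: [0.5101, 0.1832, 0.199]
eef_rot: [0.996, 0.095, -0.0, -0.0]
ft_force: [-0.3, -0.0, -2.3]
gripper_width: 0.555
```

```bash
python3 - <<'E'
from cell import r
from h import *
plan(r.get_obs(),(.5107,.1838,.062),11)
E
```

```text
t 21.15 pos [0.5101 0.1832 0.199 ] yaw 10.87 zax [-4.e-04  7.e-04 -1.e+00] q [-0.26  0.31 -0.17  1.86  0.06  0.98 -0.26] F [-0.27 -0.01 -2.26] M [-0.103  0.077 -0.038] w 0.555
PLAN [  0.7  -0.4 137. ] [-0.0008  0.0003 -0.0023]
```

Request:
apply_moves --motion '[{"dx":0,"dy":0,"dz":10,"wx":0,"wy":0,"wz":0,"fingers":0.1},{"dx":0,"dy":0,"dz":28,"wx":0,"wy":0,"wz":0,"fingers":0.1},{"dx":0,"dy":0,"dz":48,"wx":0,"wy":0,"wz":0,"fingers":0.1},{"dx":0,"dy":0,"dz":68,"wx":0,"wy":0,"wz":0,"fingers":0.1},{"dx":0,"dy":0,"dz":88,"wx":0,"wy":0,"wz":0,"fingers":0.1},{"dx":0,"dy":0,"dz":105,"wx":0,"wy":0,"wz":0,"fingers":0.1},{"dx":0,"dy":0,"dz":118,"wx":0,"wy":0,"wz":0,"fingers":0.1},{"dx":0,"dy":0,"dz":127,"wx":0,"wy":0,"wz":0,"fingers":0.1},{"dx":0,"dy":0,"dz":132,"wx":0,"wy":0,"wz":0,"fingers":0.1},{"dx":0,"dy":0,"dz":133,"wx":0,"wy":0,"wz":0,"fingers":0.1}]'

```text
time_s: 22.4
tool_pos: [0.5111, 0.1804, 0.066]
eef_rot: [0.996, 0.093, 0.0, -0.0]
ft_force: [0.4, 1.1, -0.9]
gripper_width: 0.553
```

```bash
python3 - <<'E'
from cell import r
from h import *
plan(r.get_obs(),(.5107,.1838,.052),11)
p,d=r.capture("scene"); cv2.imwrite("pics/s13.png",p[:,:,::-1]); np.save("s13.npy",d)
cv2.imwrite("pics/z13.png",cv2.resize(p[180:330,380:530,::-1],(590,590),interpolation=2))
E
```

```text
t 22.4 pos [0.5111 0.1804 0.066 ] yaw 10.67 zax [ 1.e-04  0.e+00 -1.e+00] q [-0.27  0.5  -0.14  1.95  0.11  0.71 -0.29] F [ 0.41  1.11 -0.94] M [-0.064  0.032  0.016] w 0.553
PLAN [ 0.2 -3.4 14. ] [-0.     -0.0001 -0.0058]
```

View pics/z13.png

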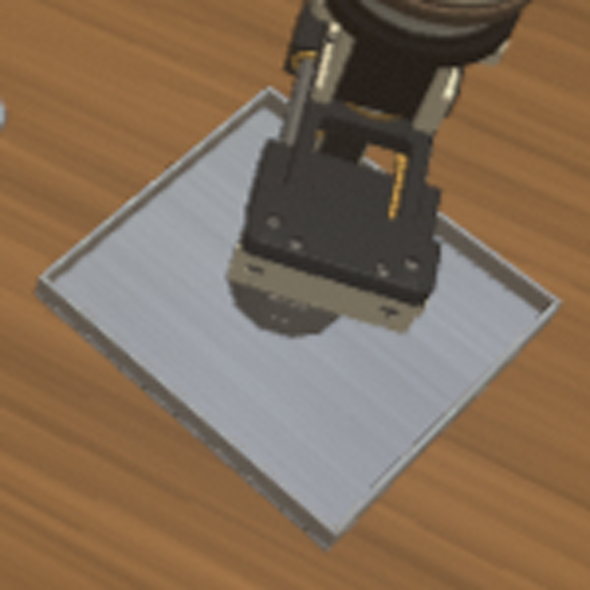

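Request:
apply_moves --motion '[{"dx":0,"dy":-2,"dz":3,"wx":0,"wy":0,"wz":0,"fingers":0.1},{"dx":0,"dy":-3,"dz":6,"wx":0,"wy":0,"wz":0,"fingers":0.1},{"dx":0,"dy":-3,"dz":9,"wx":0,"wy":0,"wz":0,"fingers":0.1},{"dx":0,"dy":-3,"dz":11,"wx":0,"wy":0,"wz":0,"fingers":0.1},{"dx":0,"dy":-3,"dz":12,"wx":0,"wy":0,"wz":0,"fingers":0.1},{"dx":0,"dy":-3,"dz":12,"wx":0,"wy":0,"wz":0,"fingers":0.1}]'

```text
time_s: 23.2
tool_pos: [0.5104, 0.1832, 0.0539]
eef_rot: [0.996, 0.093, -0.0, 0.0]
ft_force: [1.2, 0.4, -1.9]
gripper_width: 0.552
```

```bash
python3 st.py
```

```text
t 23.2 pos [0.5104 0.1832 0.0539] yaw 10.65 zax [-1.e-04 -0.e+00 -1.e+00] q [-0.28  0.52 -0.14  1.95  0.11  0.68 -0.3 ] F [ 1.22  0.36 -1.93] M [-0.107  0.004 -0.107] w 0.552
PLAN [-48.8 361.4 -76. ]
width mm 50.74889060165239 u,v F 0.604259475414947 -1.1196768352098758
```

Request:
apply_moves --motion '[{"dx":0,"dy":0,"dz":0.5,"wx":0,"wy":0,"wz":0,"fingers":0.1},{"dx":0,"dy":0,"dz":1,"wx":0,"wy":0,"wz":0,"fingers":0.1},{"dx":0,"dy":0,"dz":1,"wx":0,"wy":0,"wz":0,"fingers":0.1}]'

```text
time_s: 23.58
tool_pos: [0.5104, 0.1833, 0.053]
eef_rot: [0.996, 0.093, -0.0, -0.0]
ft_force: [0.3, -0.8, -0.6]
gripper_width: 0.551
```

```bash
python3 st.py
```

```text
t 23.57 pos [0.5104 0.1833 0.053 ] yaw 10.66 zax [-1.e-04  0.e+00 -1.e+00] q [-0.28  0.52 -0.14  1.95  0.11  0.68 -0.3 ] F [ 0.26 -0.81 -0.63] M [-0.137  0.007 -0.017] w 0.551
PLAN [-48.8 361.5 -77. ]
width mm 50.69659117917727 u,v F 0.7583586946616444 0.3901204541694808
```

Request:
apply_moves --motion '[{"dx":0,"dy":0,"dz":0.5,"wx":0,"wy":0,"wz":0,"fingers":0.1},{"dx":0,"dy":0,"dz":1,"wx":0,"wy":0,"wz":0,"fingers":0.1},{"dx":0,"dy":0,"dz":1,"wx":0,"wy":0,"wz":0,"fingers":0.1}]'

```text
time_s: 23.95
tool_pos: [0.5104, 0.1833, 0.052]
eef_rot: [0.996, 0.093, -0.0, -0.0]
ft_force: [-0.0, -0.2, -2.0]
gripper_width: 0.552
```

```bash
python3 st.py
```

```text
t 23.95 pos [0.5104 0.1833 0.052 ] yaw 10.66 zax [-1.e-04  0.e+00 -1.e+00] q [-0.28  0.52 -0.14  1.95  0.11  0.68 -0.3 ] F [-0.   -0.22 -2.05] M [-0.077  0.004  0.059] w 0.552
PLAN [-48.8 361.5 -78.1]
width mm 50.76068635155888 u,v F 0.1560405625019144 0.15888297716250263
```

Request:
apply_moves --motion '[{"dx":0,"dy":0,"dz":0.3,"wx":0,"wy":0,"wz":0,"fingers":0.1},{"dx":0,"dy":0,"dz":0.7,"wx":0,"wy":0,"wz":0,"fingers":0.1},{"dx":0,"dy":0,"dz":0.7,"wx":0,"wy":0,"wz":0,"fingers":0.1}]'

```text
time_s: 24.32
tool_pos: [0.5105, 0.1833, 0.0516]
eef_rot: [0.996, 0.093, 0.0, -0.0]
ft_force: [-0.8, -0.7, 2.1]
gripper_width: 0.553
```

```bash
python3 st.py
```

```text
t 24.32 pos [0.5105 0.1833 0.0516] yaw 10.66 zax [ 1.e-04  0.e+00 -1.e+00] q [-0.28  0.52 -0.14  1.95  0.11  0.68 -0.3 ] F [-0.75 -0.72  2.13] M [-0.179  0.393  0.008] w 0.553
PLAN [-48.9 361.5 -78.4]
width mm 50.87903293810998 u,v F -0.025466734739205108 1.0395537590558896
```

Touchdown: Fz went from −2 to +2 N at TCP z 0.0516. I'll release slowly.

Request:
apply_moves --motion '[{"dx":0,"dy":0,"dz":-0.3,"wx":0,"wy":0,"wz":0,"fingers":0.14},{"dx":0,"dy":0,"dz":-0.3,"wx":0,"wy":0,"wz":0,"fingers":0.2},{"dx":0,"dy":0,"dz":-0.3,"wx":0,"wy":0,"wz":0,"fingers":0.26},{"dx":0,"dy":0,"dz":-0.3,"wx":0,"wy":0,"wz":0,"fingers":0.32},{"dx":0,"dy":0,"dz":-0.3,"wx":0,"wy":0,"wz":0,"fingers":0.4},{"dx":0,"dy":0,"dz":-0.3,"wx":0,"wy":0,"wz":0,"fingers":0.55},{"dx":0,"dy":0,"dz":-0.3,"wx":0,"wy":0,"wz":0,"fingers":0.75},{"dx":0,"dy":0,"dz":-0.3,"wx":0,"wy":0,"wz":0,"fingers":0.95},{"dx":0,"dy":0,"dz":-0.3,"wx":0,"wy":0,"wz":0,"fingers":1}]'

```text
time_s: 25.45
tool_pos: [0.5105, 0.1833, 0.0517]
eef_rot: [0.996, 0.093, 0.0, -0.0]
ft_force: [0.9, -0.9, 0.4]
gripper_width: 0.988
```

```bash
python3 st.py
```

```text
t 25.45 pos [0.5105 0.1833 0.0517] yaw 10.66 zax [ 1.e-04  1.e-04 -1.e+00] q [-0.28  0.52 -0.14  1.95  0.11  0.68 -0.3 ] F [ 0.9  -0.94  0.44] M [-0.114  0.037  0.068] w 0.988
PLAN [-48.9 361.5 -78.4]
width mm 90.87497008104125 u,v F 1.2997098701684295 0.02514872500572091
```

Request:
apply_moves --motion '[{"dx":0,"dy":0,"dz":-5,"wx":0,"wy":0,"wz":0,"fingers":1},{"dx":0,"dy":0,"dz":-15,"wx":0,"wy":0,"wz":0,"fingers":1},{"dx":0,"dy":0,"dz":-30,"wx":0,"wy":0,"wz":0,"fingers":1},{"dx":0,"dy":0,"dz":-50,"wx":0,"wy":0,"wz":0,"fingers":1},{"dx":0,"dy":0,"dz":-75,"wx":0,"wy":0,"wz":0,"fingers":1},{"dx":0,"dy":0,"dz":-100,"wx":0,"wy":0,"wz":0,"fingers":1},{"dx":0,"dy":0,"dz":-125,"wx":0,"wy":0,"wz":0,"fingers":1},{"dx":0,"dy":0,"dz":-150,"wx":0,"wy":0,"wz":0,"fingers":1},{"dx":0,"dy":0,"dz":-165,"wx":0,"wy":0,"wz":0,"fingers":1},{"dx":0,"dy":0,"dz":-165,"wx":0,"wy":0,"wz":0,"fingers":1}]'

```text
time_s: 26.7
tool_pos: [0.5113, 0.1836, 0.2182]
eef_rot: [0.996, 0.093, 0.001, -0.0]
ft_force: [-0.2, -0.5, 0.7]
gripper_width: 1.002
```

```bash
python3 st.py; python3 - <<'E'
from cell import r
from h import *
for n in("scene","top"):
    p,d=r.capture(n); cv2.imwrite(f"pics/{n}14.png",p[:,:,::-1]); np.save(f"{n}14.npy",d)
    C=cloud(r.camera_model(n),d);z=C[...,2]
    k=(np.hypot(C[...,0]-.5105,C[...,1]-.1833)<.06)&(z>.028)&(z<.042)
    if k.sum()>20:
        P=C[k]; A=np.c_[P[:,:2]-P[:,:2].mean(0),np.ones(len(P))]; f=np.linalg.lstsq(A,P[:,2],rcond=None)[0]
        print(n,cv2.minEnclosingCircle(P[:,:2].astype(np.float32)),np.median(P[:,2]),"slope",f[:2],k.sum())
p=cv2.imread("pics/scene14.png"); cv2.imwrite("pics/z14.png",cv2.resize(p[180:330,380:530],(590,590),interpolation=2))
E
```

```text
t 26.7 pos [0.5113 0.1836 0.2182] yaw 10.65 zax [ 0.0029  0.001  -1.    ] q [-0.25  0.29 -0.17  1.84  0.06  1.02 -0.26] F [-0.25 -0.47  0.68] M [-0.092  0.035  0.002] w 1.002
PLAN [-50.  361.7  87.9]
width mm 92.19649091861984 u,v F 0.1583701993662393 0.5090586995806845
scene ((0.5137568712234497, 0.18121090531349182), 0.03207814693450928) 0.03433558943987802 slope [-0.01579202  0.01178708] 569
top ((0.5119475722312927, 0.17612968385219574), 0.03126205503940582) 0.03491471391732426 slope [-0.01581678  0.008868  ] 571
```

View pics/z14.png

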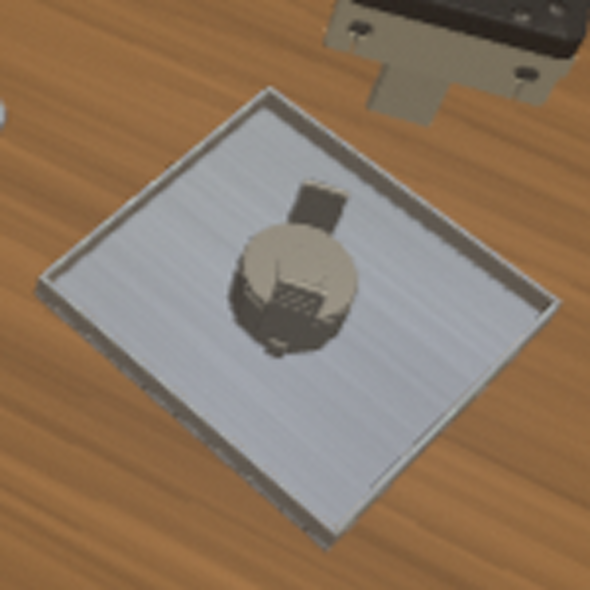

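View pics/scene14.png

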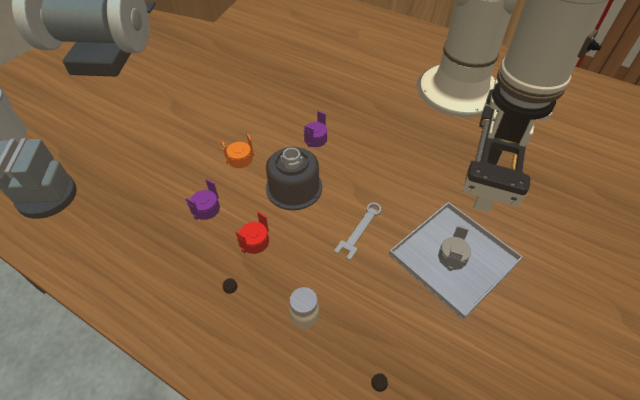

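The cap stands upright near the tray centre, at about (455,250) in the full scene picture. Its top is at 35 mm (3 + 32 mm), and the bystanders are where they started. I'm handing the job in.

```bash
python3 -c "
from cell import r
print(r.job_done())"
```

```text
the job is handed in; nothing more can be done
None
```

The grit pot is open, and its cap stands right way up near the middle of the steel tray. I handed the job in at about 27 s; no verdict comes back.

- **Squeeze and turn:** I pinched both tabs with the grip limited to 11 N. I turned the cap anticlockwise about 57° until I felt the stop (peak about 0.22 Nm), then eased back 1.4° to 2°.
- **Lift and set down:** The cap came off straight, with about 3.6 N of downward pull on the tool at most. It touched down in the tray with a change of about 4 N, and I opened the fingers slowly.
- **Last checks:** The cap's top is at about 35 mm, as expected for a cap standing on the tray floor. Its tilt is about 0.02 rad or less. The cameras put it within about 7 mm of the tray's centre. The gripper is open and clear above it. By eye, the wrench, jar and rubber feet are where they started.

**Disagreements and slips:**
- **Cameras:** The two differed by about 4 mm on where the pot was, so I used a point between them.
- **Fingertips:** They looked about 25 mm shorter in the pictures than `r.tip_reach` says. I gripped at a height that suited both.
- **Sideways correction:** While turning I once corrected a sideways load in the wrong direction. The load stayed around 3 to 4 N before I reversed it.

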